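# Gauge the brass sleeves and sign off the batch

## Task

Try each brass sleeve on the gauge pin, one at a time from the shortest to the longest, letting it slide gently as far as it will go without forcing it: stand those that slide right down to the base upright in the clear tray, and put those that stop on the pin's step into the cardboard box. When all are sorted, take the top-heavy wooden marker from its holder and stand it on the middle of the wood slice, letting go so that it stays standing still, to show that the batch is done. Leave the other things on the table where they are.

Things in the scene. Friction and masses are not known exactly. Their poses are not given: they have to be found in the camera images.
- sleeve_1: plain brass sleeve (open tube), outside diameter 40 mm, 30 mm long, standing on end; its bore is either loose or tight for the gauge pin, which trying it will tell (no more than one sleeve of each length is present; None from the start means absent). Origin: centre of its underside; z along the bore, up
- sleeve_2: plain brass sleeve (open tube), outside diameter 40 mm, 30 mm long, standing on end; its bore is either loose or tight for the gauge pin, which trying it will tell (no more than one sleeve of each length is present; None from the start means absent). Origin: centre of its underside; z along the bore, up
- sleeve_3: plain brass sleeve (open tube), outside diameter 40 mm, 36 mm long, standing on end; its bore is either loose or tight for the gauge pin, which trying it will tell (no more than one sleeve of each length is present; None from the start means absent). Origin: centre of its underside; z along the bore, up
- sleeve_4: plain brass sleeve (open tube), outside diameter 40 mm, 36 mm long, standing on end; its bore is either loose or tight for the gauge pin, which trying it will tell (no more than one sleeve of each length is present; None from the start means absent). Origin: centre of its underside; z along the bore, up
- sleeve_5: plain brass sleeve (open tube), outside diameter 40 mm, 42 mm long, standing on end; its bore is either loose or tight for the gauge pin, which trying it will tell (no more than one sleeve of each length is present; None from the start means absent). Origin: centre of its underside; z along the bore, up
- sleeve_6: plain brass sleeve (open tube), outside diameter 40 mm, 48 mm long, standing on end; its bore is either loose or tight for the gauge pin, which trying it will tell (no more than one sleeve of each length is present; None from the start means absent). Origin: centre of its underside; z along the bore, up
- sleeve_7: plain brass sleeve (open tube), outside diameter 40 mm, 54 mm long, standing on end; its bore is either loose or tight for the gauge pin, which trying it will tell (no more than one sleeve of each length is present; None from the start means absent). Origin: centre of its underside; z along the bore, up
- gauge: fixed steel fit gauge: round dark base 70 mm diameter, 12 mm high, with an upright pin on its centre. From the base's top face the pin is 20 mm in diameter up to 30 mm, narrows as a 45 degree cone to 12 mm diameter at 34 mm, and ends at 45 mm as a 12 mm nose. Origin: centre of the base's underside; z along the pin, up
- gauge_seat (a point): on the pin's axis at the top face of the gauge's base (12 mm above the table). A fitting sleeve (bore 23 mm) slides down until its underside is here; a tight one (bore 17.5 mm) goes over the nose and stops on the cone, its underside about 31 mm above here, and stays there if let go
- tray: fixed clear plastic open tray, 100 (x) by 220 (y) mm outside, walls 3 mm thick and 22 mm high, floor 3 mm thick. Origin: centre of its underside; it may be on either side of the robot
- box: fixed open cardboard box, 150 (x) by 170 (y) mm outside, walls 3 mm thick and 45 mm high, floor 3 mm thick. Origin: centre of its underside; on the other side from the tray
- marker: wooden batch marker, top-heavy: round foot 24 mm diameter and 10 mm high, stem 14 mm diameter, and a heavy cylindrical head 36 mm diameter from 66 to 100 mm above the foot's underside; about 0.12 kg. Stands at first in its holder. Origin: centre of the foot's underside; z up
- holder: fixed aluminium block 60 x 60 x 16 mm with a round socket 29 mm wide and 10 mm deep in its top (socket floor 6 mm above the table), in which the marker stands at first. Origin: centre of its underside
- slice_top (a point): middle of the flat top of the fixed round wood slice, 90 mm diameter with dark bark, 14 mm high, with a darker 30 mm spot at its middle
- pendant: bystander: brass disc 28 mm diameter, 4 mm thick, lying flat. Origin: centre of its underside
- bezel: bystander: copper rectangular frame 36 x 27 x 5 mm, lying flat. Origin: centre of its underside
- cup: bystander: white mixing cup 48 mm diameter, 36 mm high. Origin: centre of its underside
- jar: bystander: small glass jar 48 mm diameter, 40 mm high. Origin: centre of its underside
- stick: bystander: flat wooden stick 140 x 16 x 4 mm, lying along y. Origin: centre of its underside
Not all that is in view belongs to the job. Of the things shaped like the marker, the wooden one is meant.

How it is judged:
By the outcome, as a careful person would: the job done as asked, in the order asked, and still so for the second after the job is handed in, with the robot touching nothing.
Of sleeve_1, sleeve_2 only 1 to 1 are there at a start; the rules pass over those that are not, and their reading is None.
Of sleeve_3, sleeve_4 only 1 to 1 are there at a start; the rules pass over those that are not, and their reading is None.
Of sleeve_5, sleeve_6, sleeve_7 only 1 to 3 are there at a start; the rules pass over those that are not, and their reading is None.
At some moment in a run one of sleeve_1, sleeve_2, sleeve_3, sleeve_4 may be knocked a few centimetres aside while the robot is not near it.
It also fails if it takes over 210 s, if anything falls off the work surface, if the arm or the gripper's body presses on something with over 40 N, if the wrist force passes 120 N, or if a joint passes its speed limit or range.

## Robot

A 6-joint arm with a two-finger parallel gripper is mounted at the origin on the work surface. World frame = base frame: x ahead of the robot, y to its left, z up, the work surface at z = 0. Lengths are in m, angles in rad, forces in N, time in s.
With the tool pointing down it reaches from about 0.35 to 0.775 m from the base axis. Payload 5.5 kg.
Tool frame: the origin (TCP) lies midway between the tips of the shut fingers; the grasp point (between the pads) lies 19 mm behind it; z points along the fingers, y is the line along which they close (so a half turn about z gives the same grasp; the last joint's range is limited). The gripper opens to 85 mm and grips with 20 to 120 N. Pads are 22 mm wide; open, the fingers measure 114 mm over their backs; the gripper's body (76 mm by 85 mm) begins 54 mm behind the grasp point. The pads swing forward as they close: fully open they stand 13 mm farther back than shut.
Start: joints at [1.106, 0.313, 0.046, 1.304, 0, 1.431], TCP at [0.184, 0.545, 0.231] pointing down, gripper open.
Joint ranges: [-2.76, 2.76], [-0.86, 1.69], [-1.03, 1.26], [-2.2, 2.34], [-1.47, 1.5], [-3.14, 3.14]. Speed limits (rad/s): [2.57, 2.57, 3.14, 3.14, 3.14, 3.14].

## Interface

Orientations are given as a unit quaternion [w, x, y, z].
In Python, from workcell import telemetry, imaging, env gives the robot as it stands. The module is installed in compiled form; this text tells all that it offers.
- The arm moves only by the tool step_arm, never from a script. Its argument "moves" is a list of rows, each a list of 3 entries, a list of its own where there are three numbers: the shift along the tool's x, y, z in mm, then the turn, a rotation vector about the tool's x, y, z in rad, then the finger opening in mm, from 0 to 85.4. A call has 1 to 8 rows; each row is the pose to reach, as a shift and turn from the pose commanded when the call began, along the tool's axes at that moment; what a row does not reach only later rows make up. A row lasts 1/12 s, in which the tool goes at most 41.7 mm and 7.16 degrees, less where a joint would pass 70% of its speed; a pose out of reach is approached as far as the arm can. A call with a gripper value outside its range is refused whole. The fingers move at their own pace and stop on an object; "grip_force" is the grip in N (left out, the last holds). Time passes only in rows, so rows that repeat a pose let the fingers close. It gives the time, the measured TCP pose, the force, the opening and the grip force at its end, in the units of the state.
- telemetry.get_state(): the state, without advancing time (a new reading comes with each control period).
- imaging.read_camera(name): name is "scene" or "side" or "wrist"; returns the picture (420x560x3 uint8, red, green, blue); there is no depth.
- imaging.camera_params(name): a dict with "camera_matrix" (3x3 intrinsics, pixels), "D" ([k1, k2, p1, p2, k3] as OpenCV has them; the pictures are not rectified), "pose" (4x4, takes a point from camera to world coordinates). Camera axes: x right, y up, looking along -z (the intrinsics and any distortion apply to the point x, -y, -z); pixel columns grow to the right and rows downward; lengths in m; the calibration is good to about 2 mm. A picture is of the moment at which its call begins: read the wrist's pose just before it. camera_params takes no time and is no camera call; for the wrist camera it gives the pose at the moment of the call.
- env.hand_in(): hands the job in; it is judged then, once.
The state is a dict: "clock": time; "joint_pos": joint angles; "qvel": joint speeds; "tau": joint torques, N m; "tcp_pos": TCP position; "orientation": TCP orientation; "wrist_force": force on the tool from outside, world axes, zero at the start; "ft_torque": the same for the moment, N m; "finger_gap": finger opening in m; "grip_force": force on a finger pad.
Only numpy, scipy, OpenCV 4.12 (cv2) and the standard library are available. Lean on these libraries where they do the work, as an engineer would, in place of code of your own. Each camera call takes 0.05 s, during which the arm holds its last target. There are 200 camera calls.

## Working session

There is one attempt and no reset: what is moved stays moved. The work goes in short steps, Python scripts to look and compute and a tool call to move; the robot and the scene stay as the last step left them, time stands still between calls to the robot, and variables do not carry over. Pictures are saved under pics/ and viewed, at most 14 in all, crops included, and the job is handed in when it is done.

Besides the shell and the picture viewer there is one more tool, called after "Call:" as name(argument=value, ...), one argument or row to a line, values as JSON. step_arm: Moves the arm, as the interface text tells. Its arguments: {"type":"object","properties":{"moves":{"type":"array"},"grip_force":{"type":"number"}},"required":["moves"]}

```bash
mkdir -p pics
cat > h.py <<'E'
import numpy as np, cv2
from workcell import telemetry, imaging, env
from scipy.spatial.transform import Rotation as R
def snap(n,f):
    p=imaging.camera_params(n); im=imaging.read_camera(n)
    cv2.imwrite('pics/'+f+'.png',im[...,::-1]); np.savez('pics/'+f+'.npz',K=p['camera_matrix'],D=p['D'],P=p['pose']); return im
def load(f):
    d=np.load('pics/'+f+'.npz'); return d['K'],d['D'],d['P']
def ray(f,u,v,z):
    K,D,P=load(f); q=cv2.undistortPoints(np.array([[[u,v]]],float),K,D)[0,0]
    d=P[:3,:3]@np.array([q[0],-q[1],-1]); o=P[:3,3]; return o+d*(z-o[2])/d[2]
def proj(f,X):
    K,D,P=load(f); c=(np.atleast_2d(X)-P[:3,3])@P[:3,:3]*[1,-1,-1]
    return cv2.projectPoints(c,np.zeros(3),np.zeros(3),K,D)[0][:,0]
def st():
    s=telemetry.get_state(); q=s['orientation']; return s,R.from_quat([q[1],q[2],q[3],q[0]])
def go(p,yaw=None):
    """shift in tool mm to reach TCP world p; """
    s,r=st(); print('shift mm',np.round(r.inv().apply(np.array(p)-s['tcp_pos'])*1000,1))
E
python3 - <<'E'
from h import *
snap('scene','s0');snap('side','d0');snap('wrist','w0')
s,r=st();print(s);print(r.as_matrix().round(3))
for n in('s0','d0','w0'):
    K,D,P=load(n);print(n,K.round(1).tolist(),D,P.round(3).tolist())
a=cv2.imread('pics/s0.png');cv2.imwrite('pics/s0b.png',cv2.resize(a,(800,600),interpolation=cv2.INTER_CUBIC))
a=cv2.imread('pics/d0.png');cv2.imwrite('pics/d0b.png',cv2.resize(a,(800,600),interpolation=cv2.INTER_CUBIC))
E
```

```text
{'clock': 0.15, 'joint_pos': array([1.10638729e+00, 3.13846216e-01, 4.52517175e-02, 1.30363546e+00,
       2.39714487e-05, 1.43116590e+00]), 'qvel': array([ 0.00066729, -0.00142704,  0.00283708,  0.00131545,  0.00126951,
       -0.00028757]), 'tau': array([ 2.80890759e-03, -4.81065881e+01,  2.98815179e+01,  1.39276785e-02,
       -7.78496201e-05, -8.33624455e-06]), 'tcp_pos': array([0.18332379, 0.54458025, 0.23060813]), 'orientation': array([-2.24659828e-04,  1.61676503e-01,  9.86843551e-01, -6.80807099e-04]), 'wrist_force': array([-0.09693387, -0.28344752,  0.04101646]), 'ft_torque': array([0.05061762, 0.02051291, 0.02632584]), 'grip_force': 0.0, 'finger_gap': 0.0855400853025626}
[[-0.948  0.319 -0.001]
 [ 0.319  0.948 -0.001]
 [ 0.    -0.001 -1.   ]]
s0 [[526.8, 0.0, 280.9], [0.0, 526.8, 208.3], [0.0, 0.0, 1.0]] [-0.16678463  0.          0.          0.          0.        ] [[0.666, -0.527, 0.527, 1.21], [0.746, 0.474, -0.469, -0.595], [-0.002, 0.705, 0.709, 0.877], [0.0, 0.0, 0.0, 1.0]]
d0 [[424.4, 0.0, 278.9], [0.0, 424.4, 207.5], [0.0, 0.0, 1.0]] [-0.06610727  0.          0.          0.          0.        ] [[0.702, 0.525, -0.481, 0.129], [-0.712, 0.53, -0.461, -0.492], [0.013, 0.666, 0.746, 0.794], [0.0, 0.0, 0.0, 1.0]]
w0 [[291.3, 0.0, 281.7], [0.0, 291.3, 215.3], [0.0, 0.0, 1.0]] [0.01436624 0.         0.         0.         0.        ] [[0.32, -0.911, -0.262, 0.117], [0.948, 0.307, 0.089, 0.566], [-0.001, -0.276, 0.961, 0.374], [0.0, 0.0, 0.0, 1.0]]
```

View pics/s0b.png

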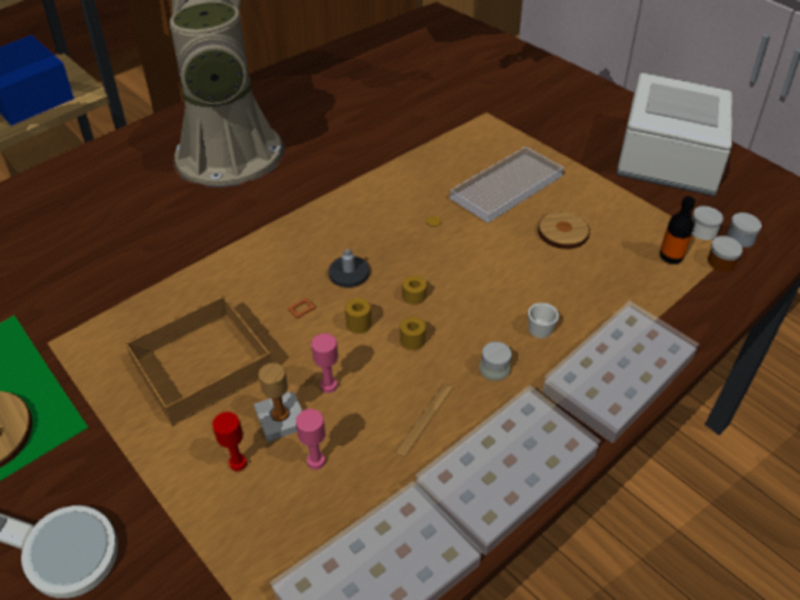

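View pics/d0b.png

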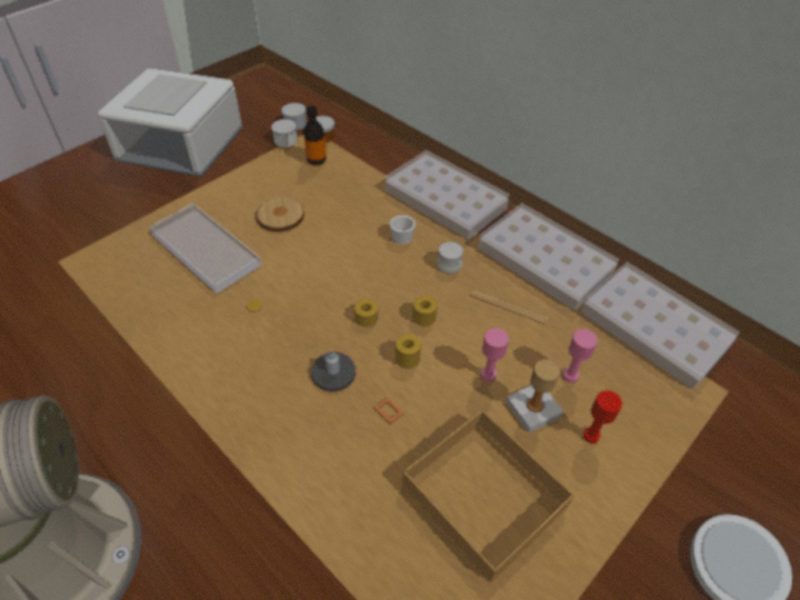

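The scene view shows three sleeves at about (414,289), (358,316) and (413,333), the gauge at (349,268), tray (507,183) and box (197,357). The wood slice is at (564,229). The wooden marker is at (275,392) in its holder, with pink lookalikes at (325,362) and (311,437) and a red one at (230,440). The side view agrees. Next, enlarged crops.

Run:
```python
from h import *
a=cv2.imread('pics/s0.png');b=cv2.imread('pics/d0.png')
def c(a,x,y,w,h,s=4): return cv2.resize(a[y:y+h,x:x+w],None,fx=s,fy=s,interpolation=cv2.INTER_CUBIC)
cv2.imwrite('pics/c1.png',c(a,140,165,200,150))   # scene
cv2.imwrite('pics/c2.png',c(b,210,190,200,150))
```

```text
(no output)
```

View pics/c1.png

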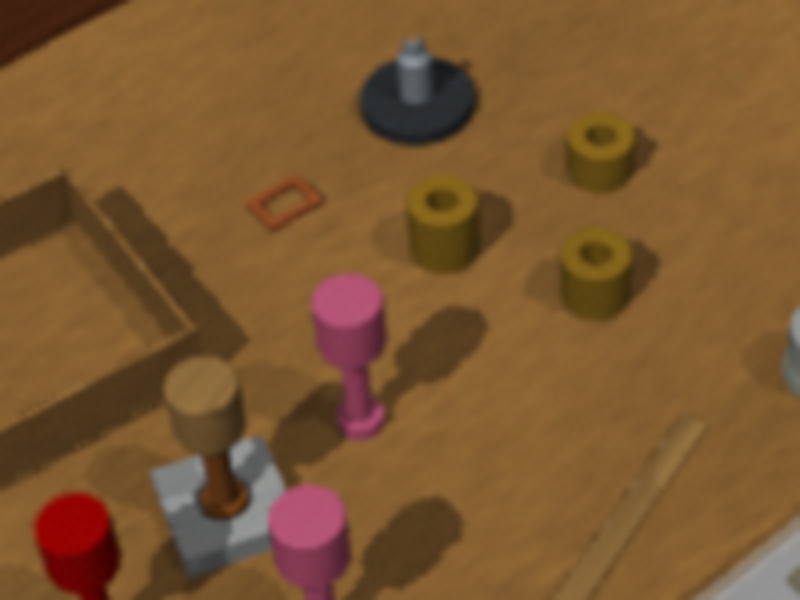

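View pics/c2.png

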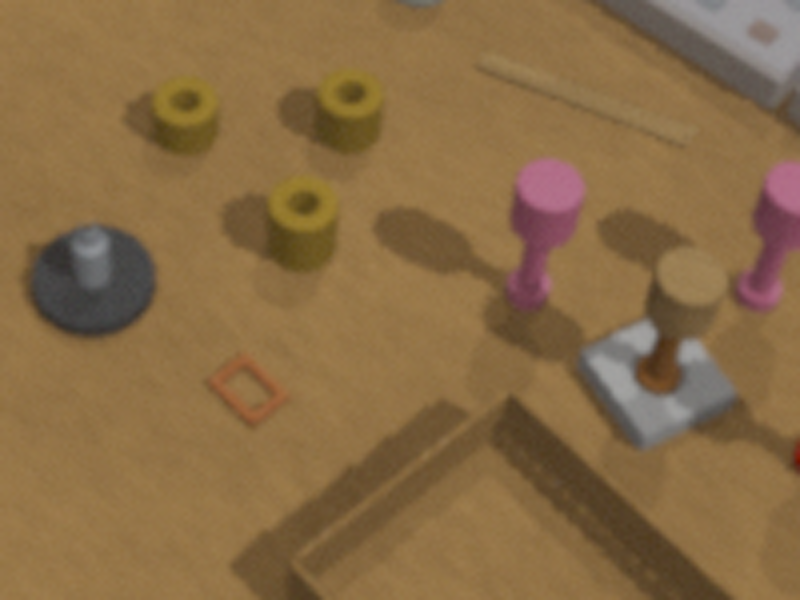

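```bash
cat >> h.py <<'E'
def tri(pts):
    A=[];b=[]
    M=np.zeros((3,3));m=np.zeros(3);L=[]
    for f,u,v in pts:
        K,D,P=load(f);q=cv2.undistortPoints(np.array([[[u,v]]],float),K,D)[0,0]
        d=P[:3,:3]@np.array([q[0],-q[1],-1]);d/=np.linalg.norm(d);o=P[:3,3];N=np.eye(3)-np.outer(d,d);M+=N;m+=N@o;L.append((o,N))
    x=np.linalg.solve(M,m);return x,[np.linalg.norm(N@(x-o)) for o,N in L]
E
python3 - <<'E'
from h import *
c1=lambda u,v:('s0',140+u/4-.375,165+v/4-.375)
c2=lambda u,v:('d0',210+u/4-.375,190+v/4-.375)
f=lambda n,u,v:(n,u*.7-.15,v*.7-.15)
for k,p in dict(A=[c1(601,135),c2(186,100)],B=[c1(596,252),c2(351,93)],C=[c1(444,203),c2(304,204)],nose=[c1(415,46),c2(92,233)],base=[c1(418,97),c2(94,275)],
 marker=[c1(204,381),c2(691,276)],pink=[c1(348,300),c2(550,187)],
 slice=[f('s0',564,227),f('d0',281,211)],
 t1=[f('s0',452,190),f('d0',217,290)],t2=[f('s0',525,150),f('d0',150,236)],t3=[f('s0',563,174),f('d0',192,207)],t4=[f('s0',488,217),f('d0',259,262)],
 b1=[f('s0',222,302),f('d0',405,485)],b2=[f('s0',270,350),f('d0',484,417)],b3=[f('s0',173,410),f('d0',569,495)],b4=[f('s0',130,350),f('d0',494,571)]).items():
    x,e=tri(p);print(k,(x*1000).round(1),np.round(np.array(e)*1000,1),np.hypot(x[0],x[1]).round(3))
E
```

```text
A [568.    3.6  27.9] [0.2 0.2] 0.568
B [638.3 -64.8  33.7] [0.6 0.6] 0.642
C [ 556.9 -104.6   37.2] [0.4 0.4] 0.567
nose [454.7 -42.5  48.6] [0.9 0.9] 0.457
base [454.  -41.5   7.3] [0.1 0.1] 0.456
marker [ 623.4 -304.5  103.8] [1.4 1.4] 0.694
pink [ 622.7 -217.3   96.2] [0.7 0.7] 0.66
slice [628.9 314.2  12.9] [0.5 0.5] 0.703
t1 [419.6 232.   13.1] [5.8 5.8] 0.479
t2 [411.1 453.8   1.5] [4.8 4.8] 0.612
t3 [513.7 457.3   2.9] [2.6 2.6] 0.688
t4 [514.7 234.6   8.3] [1.4 1.4] 0.566
b1 [ 391.1 -256.1   24.4] [4. 4.] 0.467
b2 [ 539.7 -265.8   39.8] [7.2 7.2] 0.602
b3 [ 531.3 -424.7   30.2] [2.1 2.1] 0.68
b4 [ 385.6 -416.4   27.9] [0.4 0.4] 0.567
```

The choices fit the description. Sleeves A, B and C have heights of about 30, 36 and 42 mm (triangulation reads 2–5 mm low). The marker is the wooden one in the holder at crop 1 (204,381), not the pink ones at (348,300) and (309,525) or the red at (77,525). I'll square the tool and take a look from overhead.

Run:
```python
from h import *
s,r=st();Rt=R.from_matrix(np.diag([-1.,1,-1]));print((r.inv()*Rt).as_rotvec().round(4))
go([.5,-.05,.25])
```

```text
[-0.0014 -0.0005 -0.3248]
shift mm [-489.8 -462.5  -18.8]
```

Call:
step_arm(
  moves=[
    [[0,0,0],[0,0,-0.108],60],
    [[0,0,0],[0,0,-0.217],60],
    [[0,0,0],[-0.0014,-0.0005,-0.3248],60],
    [[0,0,0],[-0.0014,-0.0005,-0.3248],60],
  ],
)

```text
clock: 0.48
tcp_pos: [0.1834, 0.5448, 0.231]
orientation: [0.0, -0.001, 1.0, 0.0]
wrist_force: [-0.3, 1.0, -0.5]
finger_gap: 0.0601
grip_force: 0.0
```

Call:
step_arm(
  moves=[
    [[-15,-28,-1],[0,0,0],60],
    [[-30,-56,-2],[0,0,0],60],
    [[-45,-84,-3],[0,0,0],60],
    [[-60,-112,-4],[0,0,0],60],
    [[-75,-140,-5],[0,0,0],60],
    [[-90,-168,-6],[0,0,0],60],
    [[-106,-198,-7],[0,0,0],60],
    [[-106,-198,-7],[0,0,0],60],
  ],
)

```text
clock: 1.15
tcp_pos: [0.2913, 0.343, 0.2383]
orientation: [0.001, 0.004, 1.0, -0.0]
wrist_force: [0.3, 0.1, -0.4]
finger_gap: 0.0596
grip_force: 0.0
```

Call:
step_arm(
  moves=[
    [[-15,-28,-1],[0,0,0],60],
    [[-30,-56,-2],[0,0,0],60],
    [[-45,-84,-3],[0,0,0],60],
    [[-60,-112,-4],[0,0,0],60],
    [[-75,-140,-5],[0,0,0],60],
    [[-90,-168,-6],[0,0,0],60],
    [[-106,-198,-7],[0,0,0],60],
    [[-106,-198,-7],[0,0,0],60],
  ],
)

```text
clock: 1.82
tcp_pos: [0.3982, 0.1452, 0.245]
orientation: [0.001, 0.004, 1.0, -0.0]
wrist_force: [-0.0, -0.2, 0.5]
finger_gap: 0.0601
grip_force: 0.0
```

Call:
step_arm(
  moves=[
    [[-15,-28,-1],[0,0,0],60],
    [[-30,-56,-2],[0,0,0],60],
    [[-45,-84,-3],[0,0,0],60],
    [[-60,-112,-4],[0,0,0],60],
    [[-75,-140,-5],[0,0,0],60],
    [[-90,-168,-6],[0,0,0],60],
    [[-106,-198,-7],[0,0,0],60],
    [[-106,-198,-7],[0,0,0],60],
  ],
)

```text
clock: 2.48
tcp_pos: [0.5044, -0.0529, 0.2512]
orientation: [0.001, 0.003, 1.0, -0.0]
wrist_force: [1.0, 0.3, 0.5]
finger_gap: 0.06
grip_force: 0.0
```

Run:
```python
from h import *
a=snap('wrist','w1')[...,::-1];cv2.imwrite('pics/w1b.png',cv2.resize(a,(800,600),interpolation=cv2.INTER_CUBIC))
s,r=st();print(s['tcp_pos'],r.as_matrix().round(3),s['clock'],load('w1')[2].round(3))
```

```text
[ 0.50277914 -0.05071782  0.25110919] [[-1.     0.006  0.001]
 [ 0.006  1.     0.001]
 [-0.001  0.002 -1.   ]] 2.5333 [[ 0.007 -0.96  -0.279  0.434]
 [ 1.     0.007  0.001 -0.053]
 [ 0.001 -0.279  0.96   0.395]
 [ 0.     0.     0.     1.   ]]
```

View pics/w1b.png

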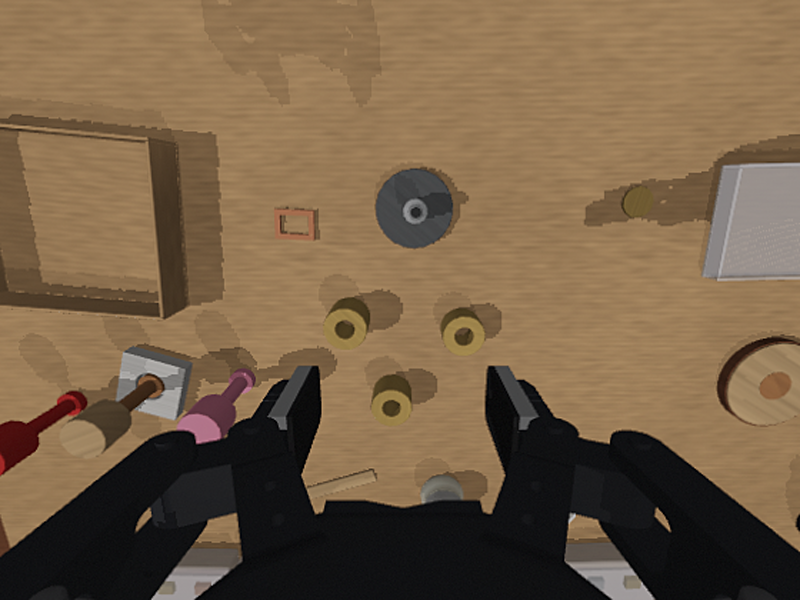

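The overhead view shows the gauge nose at (414,211), sleeves A (463,333), B (391,407), C (344,327), and the tray's left wall at (722,222). The box's right wall is at (165,230). I'll enlarge for pixel readings.

Run:
```python
from h import *
a=cv2.imread('pics/w1.png');cv2.imwrite('pics/c3.png',cv2.resize(a[110:310,215:355],None,fx=3,fy=3,interpolation=cv2.INTER_CUBIC)) if 0 else cv2.imwrite('pics/c3.png',cv2.resize(a[112:302,220:350],None,fx=3.1,fy=3.1,interpolation=cv2.INTER_CUBIC))
```

```text
(no output)
```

View pics/c3.png

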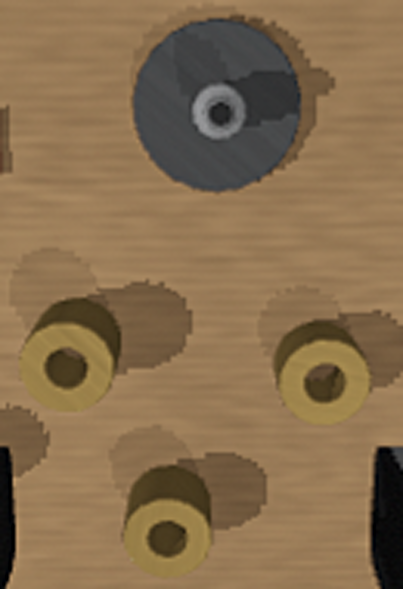

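Run:
```python
from h import *
c=lambda u,v:(220+(u+.5)/3.1-.5,112+(v+.5)/3.1-.5)
for k,u,v,z in[('A',324,382,.03),('B',168,535.5,.036),('C',68,366.5,.042),('C48',68,366.5,.048),('base',216.5,104.5,.012),('nose',219,112,.057)]:
    print(k,(ray('w1',*c(u,v),z)*1000).round(1))
f=lambda u,v:((u+.5)*.7-.5,(v+.5)*.7-.5)
for n,u,v,z in[('slice',775,385,.014),('trayrimTop',720,164,.022),('trayrimbot',704,277,.022),('boxTR',148,140,.045),('boxBR',160,316,.045),('mk',150,386,.01),('boxfl',160,316,0)]:
    print(n,(ray('w1',*f(u,v),z)*1000).round(1))
go([.568,0.004,.05])
```

```text
A [567.6   2.3  30. ]
B [637.3 -65.5  36. ]
C [ 555.6 -105.4   42. ]
C48 [ 553.5 -104.5   48. ]
base [452.3 -43.4  12. ]
nose [452.8 -43.7  57. ]
slice [627.5 316.   14. ]
trayrimTop [418.5 213.6  22. ]
trayrimbot [515.3 219.4  22. ]
boxTR [ 398.4 -251.    45. ]
boxBR [ 541.6 -266.4   45. ]
mk [ 626.4 -310.2   10. ]
boxfl [ 555.5 -293.9    0. ]
shift mm [-64.8  54.8 201.2]
```

Call:
step_arm(
  moves=[
    [[-11,9,27],[0,0,0],62],
    [[-22,18,54],[0,0,0],62],
    [[-33,27,81],[0,0,0],62],
    [[-44,36,108],[0,0,0],62],
    [[-55,45,135],[0,0,0],62],
    [[-65,53,161],[0,0,0],62],
    [[-65,53,161],[0,0,0],62],
    [[-65,53,161],[0,0,0],62],
  ],
  grip_force=25,
)

```text
clock: 3.2
tcp_pos: [0.5647, 0.0061, 0.0894]
orientation: [-0.002, -0.001, 1.0, 0.001]
wrist_force: [-0.2, 0.8, 1.0]
finger_gap: 0.0622
grip_force: 0.0
```

Run:
```python
from h import *
s,r=st();print(s['tcp_pos'],r.as_matrix().round(4),s['clock']);go([.5677,.0028,.005]);print((r.inv()*R.from_matrix(np.diag([-1.,1,-1]))).as_rotvec())
```

```text
[0.5646877  0.0061087  0.08937377] [[-1.     -0.0012 -0.0039]
 [-0.0012  1.      0.0022]
 [ 0.0039  0.0022 -1.    ]] 3.2
shift mm [-3.3 -3.5 84.4]
[ 0.00216577 -0.00390484  0.00118067]
```

Call:
step_arm(
  moves=[
    [[0,0,20],[0,0,0],62],
    [[0,0,40],[0,0,0],62],
    [[0,0,40],[0,0,0],62],
    [[0,0,40],[0,0,0],62],
    [[0,0,40],[0,0,0],62],
    [[0,0,40],[0,0,0],62],
  ],
)

```text
clock: 3.7
tcp_pos: [0.5679, 0.004, 0.053]
orientation: [0.002, 0.0, 1.0, 0.0]
wrist_force: [0.3, 0.6, -0.1]
finger_gap: 0.0618
grip_force: 0.0
```

Run:
```python
from h import *
s,r=st();print(s['tcp_pos'],s['qvel'].round(3));go([.5677,.0028,.005]);print((r.inv()*R.from_matrix(np.diag([-1.,1,-1]))).as_rotvec())
```

```text
[0.56787131 0.00402444 0.05302848] [-0.001  0.003 -0.003 -0.007  0.001 -0.002]
shift mm [ 0.4 -1.3 48. ]
[ 0.00093983  0.00388428 -0.00033808]
```

Call:
step_arm(
  moves=[
    [[0,-1,24],[0,0,0],62],
    [[0,-1,46],[0,0,0],62],
    [[0,-1,46],[0,0,0],62],
    [[0,-1,46],[0,0,0],62],
    [[0,-1,46],[0,0,0],62],
  ],
)

```text
clock: 4.12
tcp_pos: [0.5676, 0.0031, 0.0064]
orientation: [0.001, 0.0, 1.0, 0.001]
wrist_force: [-0.2, -0.5, 0.4]
finger_gap: 0.0625
grip_force: 0.0
```

Call:
step_arm(
  moves=[
    [[0,0,0],[0,0,0],45],
    [[0,0,0],[0,0,0],37],
    [[0,0,0],[0,0,0],36],
    [[0,0,0],[0,0,0],36],
    [[0,0,0],[0,0,0],36],
    [[0,0,0],[0,0,0],36],
  ],
)

```text
clock: 4.62
tcp_pos: [0.568, 0.0032, 0.0066]
orientation: [0.002, -0.0, 1.0, 0.001]
wrist_force: [-0.7, 0.7, 5.4]
finger_gap: 0.0388
grip_force: 25.0
```

Run:
```python
from h import *
a=snap('wrist','w2')[...,::-1];cv2.imwrite('pics/w2b.png',a)
s,r=st();print(s['tcp_pos'],s['finger_gap']);go([.4533,-.0432,.12])
```

```text
[0.56797942 0.00321648 0.00660336] 0.038723937043026554
shift mm [ 114.3  -46.3 -113.9]
```

View pics/w2b.png

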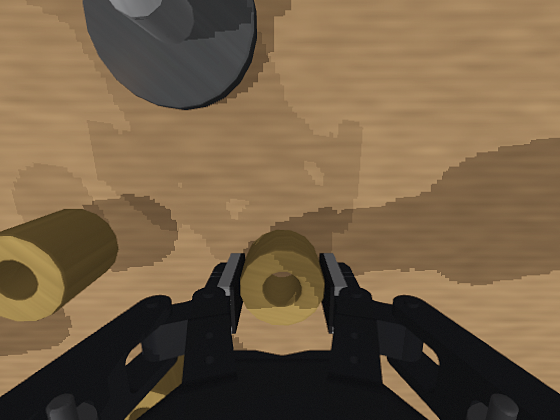

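The wrist view shows sleeve A held between the pads, bore at about (282,289), with the gauge at upper left. I'll lift it over the pin.

Call:
step_arm(
  moves=[
    [[0,0,-35],[0,0,0],36],
    [[0,0,-70],[0,0,0],36],
    [[0,0,-105],[0,0,0],36],
    [[30,-12,-110],[0,0,0],36],
    [[60,-24,-110],[0,0,0],36],
    [[88,-36,-110],[0,0,0],36],
    [[114,-46,-110],[0,0,0],36],
    [[114,-46,-110],[0,0,0],36],
  ],
)

```text
clock: 5.33
tcp_pos: [0.4466, -0.043, 0.1142]
orientation: [-0.003, 0.001, 1.0, 0.001]
wrist_force: [-1.2, 1.0, -2.3]
finger_gap: 0.0385
grip_force: 26.8
```

Call:
step_arm(
  moves=[
    [[0,0,20],[0,0,0],36],
    [[0,0,30],[0,0,0],36],
    [[0,0,30],[0,0,0],36],
    [[0,0,30],[0,0,0],36],
    [[0,0,30],[0,0,0],36],
    [[0,0,30],[0,0,0],36],
  ],
)

```text
clock: 5.83
tcp_pos: [0.4534, -0.0429, 0.0855]
orientation: [0.001, -0.0, 1.0, 0.001]
wrist_force: [0.3, -0.6, -2.9]
finger_gap: 0.0382
grip_force: 26.8
```

Run:
```python
from h import *
print('A held centre est',ray('w2',283,288,.0305),[ray('w2',283.5,252+0,.0305),ray('w2',283.5,324,.0305)])
s,r=st();print(s['tcp_pos'],s['finger_gap'],s['wrist_force']);go([.4533,-.0432,.076])
a=snap('wrist','w3');b=snap('scene','s3');d=snap('side','d3')
z=lambda i,x,y,w,h,k:cv2.resize(i[y:y+h,x:x+w,::-1],(w*k,h*k),interpolation=cv2.INTER_CUBIC)
cv2.imwrite('pics/m3.png',np.hstack([z(a,180,210,200,150,2),np.vstack([z(b,210,140,66,50,3)[:150],z(d,200,220,66,50,3)[:150]])if 0 else z(b,200,135,100,75,4),]) if 0 else np.vstack([z(b,190,125,100,75,4),z(d,185,205,100,75,4)]))
cv2.imwrite('pics/m3.png',np.hstack([cv2.imread('pics/m3.png'),np.pad(z(a,180,200,200,200,2),((0,200),(0,0),(0,0)))]))
```

```text
A held centre est [0.56711627 0.00275493 0.0305    ] [array([0.5492071, 0.0029598, 0.0305   ]), array([0.58642169, 0.00301194, 0.0305    ])]
[ 0.45339344 -0.04289689  0.08546122] 0.03821820750259927 [ 0.25925432 -0.61068876 -2.91064376]
shift mm [ 0.1 -0.3  9.5]
```

View pics/m3.png

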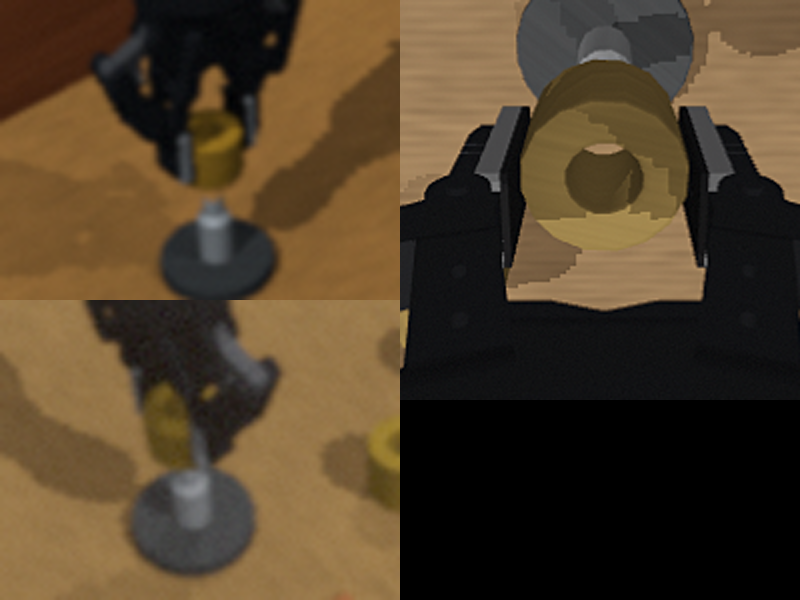

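The composite shows sleeve A above the nose: aligned in the scene (215) and wrist (604) views, but apparently left of the pin in the side view (172 against 192). I'll check that against the projected axis.

Run:
```python
from h import *
for f,ox,oy,t in(('s3',190,125,0),('d3',185,205,300)):
    for z in(.012,.057,.079,.109): 
        p=proj(f,[.4533,-.0432,z])[0]; print(f,z,((p-[ox,oy]+.375)*4+[0,t]).round(1))
```

```text
s3 0.012 [214.8 251.9]
s3 0.057 [210.9 195.9]
s3 0.079 [208.9 167.5]
s3 0.109 [206.1 127.6]
d3 0.012 [194.6 512.8]
d3 0.057 [188.9 464.6]
d3 0.079 [186.  439.7]
d3 0.109 [181.9 404.3]
```

Run:
```python
from h import *
print(ray('w3',282,287.5,.109), ray('w3',180+203/2,200+180/2,.109))
print('base in w3: left/right edges', ray('w3',180+117/2,222,.012),ray('w3',180+293/2,222,.012))
print(proj('w3',[[.4533,-.0432,.012],[.4533,-.0432,.057],[.4533,-.0432,.079]])-[180,200], load('w3')[2].round(3))
```

```text
[ 0.4525824  -0.04381909  0.109     ] [ 0.45387756 -0.04405032  0.109     ]
base in w3: left/right edges [ 0.45146913 -0.07746041  0.012     ] [ 0.45152668 -0.00878864  0.012     ]
[[102.41619757  24.1952803 ]
 [102.7283508   46.07379275]
 [102.94115515  60.98538281]] [[ 0.    -0.96  -0.279  0.383]
 [ 1.     0.001 -0.002 -0.044]
 [ 0.002 -0.279  0.96   0.229]
 [ 0.     0.     0.     1.   ]]
```

Both are consistent within 1 mm in the wrist view. I'll lower gently over the nose.

Call:
step_arm(
  moves=[
    [[0,0,9],[0,0,0],36],
    [[0,0,18],[0,0,0],36],
    [[0,0,27],[0,0,0],36],
    [[0,0,30],[0,0,0],36],
    [[0,0,32],[0,0,0],36],
    [[0,0,32],[0,0,0],36],
    [[0,0,32],[0,0,0],36],
  ],
)

```text
clock: 6.57
tcp_pos: [0.4526, -0.0428, 0.0526]
orientation: [0.0, 0.0, 1.0, 0.001]
wrist_force: [-0.0, 0.0, -2.2]
finger_gap: 0.0388
grip_force: 26.8
```

Call:
step_arm(
  moves=[
    [[0,0,1],[0,0,0],36],
    [[0,0,2],[0,0,0],36],
    [[0,0,3],[0,0,0],36],
    [[0,0,4],[0,0,0],36],
    [[0,0,4],[0,0,0],36],
    [[0,0,4],[0,0,0],36],
  ],
)

```text
clock: 7.07
tcp_pos: [0.4534, -0.0428, 0.0493]
orientation: [0.001, -0.0, 1.0, 0.001]
wrist_force: [0.2, 1.3, 4.5]
finger_gap: 0.0387
grip_force: 27.3
```

Contact came at underside ≈ 43 mm, which would be the step. I'll release it there and see where it settles.

Call:
step_arm(
  moves=[
    [[0,0,-1],[0,0,0],36],
    [[0,0,-1],[0,0,0],40],
    [[0,0,-1],[0,0,0],44],
    [[0,0,-1],[0,0,0],48],
    [[0,0,-1],[0,0,0],52],
    [[0,0,-1],[0,0,0],52],
    [[0,0,-1],[0,0,0],52],
  ],
)

```text
clock: 7.65
tcp_pos: [0.4526, -0.0428, 0.0496]
orientation: [0.0, -0.0, 1.0, 0.001]
wrist_force: [-0.1, -0.1, 0.2]
finger_gap: 0.0522
grip_force: 0.0
```

Run:
```python
from h import *
a=snap('wrist','w4');b=snap('scene','s4');d=snap('side','d4')
z=lambda i,x,y,w,h,k:cv2.resize(i[y:y+h,x:x+w,::-1],(w*k,h*k),interpolation=cv2.INTER_CUBIC)
L=np.vstack([z(b,190,125,100,75,4),z(d,185,205,100,75,4)])
cv2.imwrite('pics/m4.png',np.hstack([L,np.pad(z(a,180,200,200,200,2),((0,200),(0,0),(0,0)))]))
c=(.4533,-.0435)
for zt in(.042,.073):
  for f,ox,oy,t in(('s4',190,125,0),('d4',185,205,300)):print(zt,f,((proj(f,[*c,zt])[0]-[ox,oy]+.375)*4+[0,t]).round(0))
  print(((proj('w4',[*c,zt])[0]-[180,200])*2+[400,0]).round(0), (proj('w4',[[c[0],c[1]-.02,zt],[c[0],c[1]+.02,zt]])[:,0]-180)*2+400)
print(st()[0]['tcp_pos'])
```

```text
0.042 s4 [212. 215.]
0.042 d4 [191. 481.]
[604. 123.] [533.71682027 675.09963807]
0.073 s4 [209. 176.]
0.073 d4 [187. 447.]
[605. 181.] [518.61229873 691.27081191]
[ 0.45262813 -0.04278888  0.04969075]
```

View pics/m4.png

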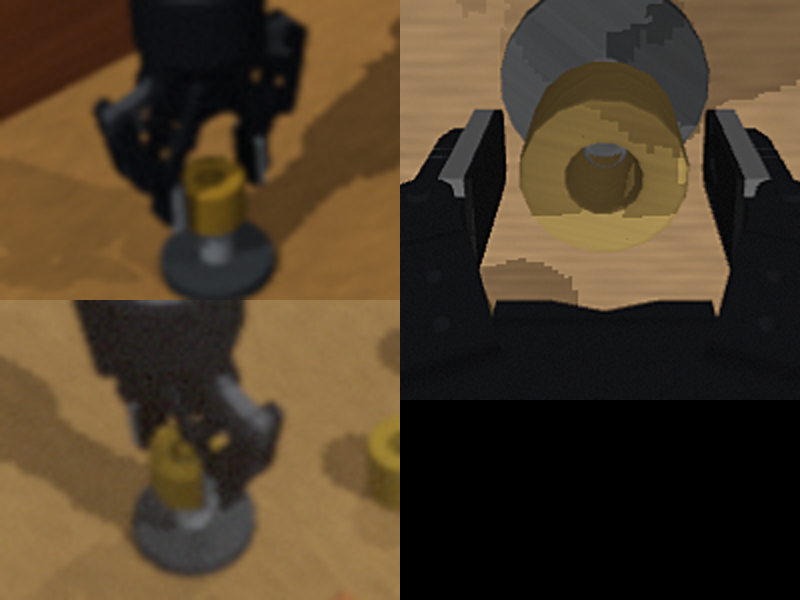

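Sleeve A, released, stays up on the step: its top is at about (214,172) in the scene and the projection for 73 mm gives 176. So A is tight and goes in the box. Regrip and carry.

Call:
step_arm(
  moves=[
    [[0,0,0],[0,0,0],40],
    [[0,0,0],[0,0,0],36],
    [[0,0,0],[0,0,0],36],
    [[0,0,0],[0,0,0],36],
    [[0,0,0],[0,0,0],36],
    [[0,0,-30],[0,0,0],36],
    [[0,0,-60],[0,0,0],36],
    [[0,0,-90],[0,0,0],36],
  ],
)

```text
clock: 8.47
tcp_pos: [0.4515, -0.0426, 0.1399]
orientation: [-0.001, -0.0, 1.0, 0.001]
wrist_force: [0.8, -0.4, -1.9]
finger_gap: 0.0391
grip_force: 26.5
```

Call:
step_arm(
  moves=[
    [[3,-39,0],[0,0,0],36],
    [[6,-78,0],[0,0,0],36],
    [[9,-117,0],[0,0,0],36],
    [[12,-156,0],[0,0,0],36],
    [[15,-195,0],[0,0,0],36],
    [[18,-234,0],[0,0,0],36],
    [[18,-272,0],[0,0,0],36],
    [[18,-272,0],[0,0,0],36],
  ],
)

```text
clock: 9.13
tcp_pos: [0.4348, -0.3221, 0.1389]
orientation: [0.001, 0.003, 1.0, -0.002]
wrist_force: [0.4, -0.0, -1.4]
finger_gap: 0.0386
grip_force: 26.6
```

Call:
step_arm(
  moves=[
    [[0,0,0],[0,0,0],36],
    [[0,0,30],[0,0,0],36],
    [[0,0,60],[0,0,0],36],
    [[0,0,85],[0,0,0],36],
    [[0,0,100],[0,0,0],36],
    [[0,0,110],[0,0,0],36],
    [[0,0,110],[0,0,0],36],
    [[0,0,110],[0,0,0],36],
  ],
)

```text
clock: 9.8
tcp_pos: [0.4346, -0.3137, 0.0293]
orientation: [0.0, -0.001, 1.0, 0.001]
wrist_force: [0.4, 0.8, -1.3]
finger_gap: 0.0384
grip_force: 26.6
```

Run:
```python
from h import *
snap('wrist','w5')
s,r=st();print(s['tcp_pos'],s['finger_gap'],s['wrist_force']);go([.435,-.315,.0105])
```

```text
[ 0.43524766 -0.3145346   0.03012528] 0.038689791689509166 [ 0.37225422 -0.73621359 -2.13485348]
shift mm [ 0.3 -0.5 19.6]
```

View pics/w5.png

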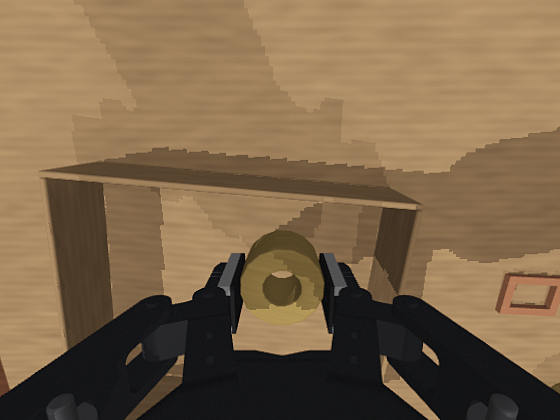

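The wrist view shows A inside the box, rim corners at (42,172) and (421,206), clear of all walls. Lower, release, go up.

Call:
step_arm(
  moves=[
    [[0,0,6],[0,0,0],36],
    [[0,0,12],[0,0,0],36],
    [[0,0,18],[0,0,0],36],
    [[0,0,18],[0,0,0],36],
    [[0,0,18],[0,0,0],36],
    [[0,0,18],[0,0,0],42],
    [[0,0,18],[0,0,0],50],
    [[0,0,18],[0,0,0],54],
  ],
)

```text
clock: 10.52
tcp_pos: [0.4349, -0.315, 0.0117]
orientation: [0.001, 0.0, 1.0, 0.0]
wrist_force: [-0.2, 0.5, 0.1]
finger_gap: 0.0543
grip_force: 0.0
```

Call:
step_arm(
  moves=[
    [[0,0,0],[0,0,0],54],
    [[0,0,-25],[0,0,0],54],
    [[0,0,-60],[0,0,0],54],
    [[0,0,-100],[0,0,0],62],
    [[0,0,-140],[0,0,0],62],
    [[0,0,-150],[0,0,0],62],
  ],
)

```text
clock: 11.02
tcp_pos: [0.437, -0.3172, 0.1682]
orientation: [0.004, -0.0, 1.0, -0.003]
wrist_force: [1.1, -0.6, -0.5]
finger_gap: 0.0622
grip_force: 0.0
```

Call:
step_arm(
  moves=[
    [[-25,31,0],[0,0,0],62],
    [[-50,62,0],[0,0,0],62],
    [[-76,93,0],[0,0,0],62],
    [[-101,124,0],[0,0,0],62],
    [[-127,155,0],[0,0,0],62],
    [[-152,186,0],[0,0,0],62],
    [[-178,217,0],[0,0,0],62],
    [[-203,249,0],[0,0,0],62],
  ],
)

```text
clock: 11.68
tcp_pos: [0.6387, -0.0643, 0.1617]
orientation: [0.001, 0.0, 1.0, 0.001]
wrist_force: [1.0, -0.3, -0.4]
finger_gap: 0.0622
grip_force: 0.0
```

Call:
step_arm(
  moves=[
    [[0,0,30],[0,0,0],62],
    [[0,0,60],[0,0,0],62],
    [[0,0,80],[0,0,0],62],
    [[0,0,80],[0,0,0],62],
    [[0,0,80],[0,0,0],62],
    [[0,0,80],[0,0,0],62],
  ],
)

```text
clock: 12.18
tcp_pos: [0.6383, -0.0662, 0.0831]
orientation: [0.001, 0.0, 1.0, 0.001]
wrist_force: [0.7, 0.5, 0.9]
finger_gap: 0.0622
grip_force: 0.0
```

Run:
```python
from h import *
a=snap('wrist','w6');snap('scene','s6')
s,r=st();print(s['tcp_pos'],s['clock']);go([.6377,-.0652,.007])
# brass mask
h=cv2.cvtColor(a,cv2.COLOR_RGB2HSV);print('px',a[proj('w6',[.6377-.015,-.0652,.036])[0][::-1].astype(int)[0],int(proj('w6',[.6377-.015,-.0652,.036])[0][0])])
print('expect',proj('w6',[[.6377,-.0652,.036],[.6377,-.0852,.036],[.6377,-.0452,.036]]))
```

```text
[ 0.63902664 -0.06650343  0.08404306] 12.2833
shift mm [ 1.7  1.3 77. ]
px [150 125  71]
expect [[284.42080237 235.18119449]
 [255.62942854 235.22384901]
 [313.20398078 235.14413117]]
```

View pics/w6.png

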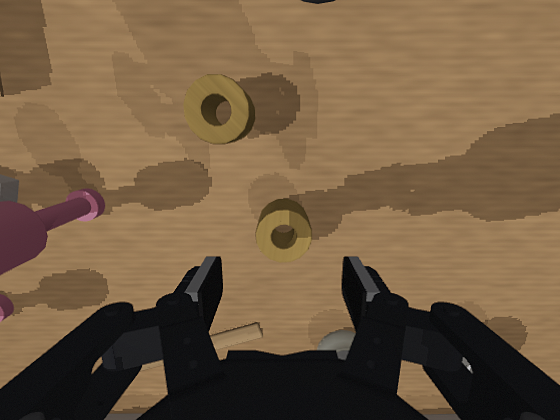

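B sits at (284,236), exactly as predicted. Grasp it.

Call:
step_arm(
  moves=[
    [[1,1,25],[0,0,0],62],
    [[1,1,50],[0,0,0],62],
    [[1,1,70],[0,0,0],62],
    [[1,1,76],[0,0,0],62],
    [[1,1,76],[0,0,0],62],
    [[1,1,76],[0,0,0],62],
    [[1,1,76],[0,0,0],62],
  ],
)

```text
clock: 12.87
tcp_pos: [0.6383, -0.0652, 0.008]
orientation: [0.002, 0.0, 1.0, 0.0]
wrist_force: [-0.3, -0.7, 1.2]
finger_gap: 0.0618
grip_force: 0.0
```

Call:
step_arm(
  moves=[
    [[0,0,0],[0,0,0],45],
    [[0,0,0],[0,0,0],37],
    [[0,0,0],[0,0,0],36],
    [[0,0,0],[0,0,0],36],
    [[0,0,0],[0,0,0],36],
    [[0,0,0],[0,0,0],36],
  ],
)

```text
clock: 13.37
tcp_pos: [0.6379, -0.0649, 0.0076]
orientation: [0.002, 0.0, 1.0, 0.0]
wrist_force: [-0.7, -0.6, 5.7]
finger_gap: 0.0393
grip_force: 25.2
```

Run:
```python
from h import *
s,r=st();print(s['tcp_pos'],s['finger_gap'],s['grip_force']);go([.453,-.0432,.115]);print(proj('w6',[.556,-.105,.042]),proj('w6',[.556,-.105,.048]))
```

```text
[ 0.63791426 -0.06494687  0.00762664] 0.03928451142651497 25.18562838435173
shift mm [ 184.5   21.8 -108. ]
[[217.91273693 109.57466564]] [[215.74204849 108.8525738 ]]
```

Call:
step_arm(
  moves=[
    [[0,0,-35],[0,0,0],36],
    [[0,0,-70],[0,0,0],36],
    [[0,0,-108],[0,0,0],36],
    [[37,4,-108],[0,0,0],36],
    [[74,9,-108],[0,0,0],36],
    [[111,13,-108],[0,0,0],36],
    [[148,17,-108],[0,0,0],36],
    [[185,22,-108],[0,0,0],36],
  ],
)

```text
clock: 14.03
tcp_pos: [0.4494, -0.0425, 0.1134]
orientation: [0.0, -0.0, 1.0, 0.001]
wrist_force: [0.3, -0.4, -2.2]
finger_gap: 0.0396
grip_force: 26.7
```

Call:
step_arm(
  moves=[
    [[0,0,15],[0,0,0],36],
    [[0,0,30],[0,0,0],36],
    [[0,0,42],[0,0,0],36],
    [[0,0,42],[0,0,0],36],
    [[0,0,42],[0,0,0],36],
    [[0,0,42],[0,0,0],36],
  ],
)

```text
clock: 14.53
tcp_pos: [0.452, -0.0429, 0.0722]
orientation: [0.001, -0.0, 1.0, 0.001]
wrist_force: [0.5, 0.5, -2.2]
finger_gap: 0.039
grip_force: 26.7
```

Run:
```python
from h import *
s,r=st();print(s['tcp_pos'],s['finger_gap'],s['wrist_force']);go([.453,-.0432,.0526])
```

```text
[ 0.45197546 -0.04289605  0.0722313 ] 0.039011841668385595 [ 0.54905896  0.54502781 -2.24237176]
shift mm [-1.  -0.3 19.6]
```

Call:
step_arm(
  moves=[
    [[-0.5,0,6],[0,0,0],36],
    [[-0.5,0,12],[0,0,0],36],
    [[-0.5,0,16],[0,0,0],36],
    [[-0.5,0,19],[0,0,0],36],
    [[-0.5,0,19],[0,0,0],36],
    [[-0.5,0,19],[0,0,0],36],
  ],
)

```text
clock: 15.03
tcp_pos: [0.4519, -0.0427, 0.0524]
orientation: [0.0, 0.0, 1.0, 0.001]
wrist_force: [0.2, -0.6, -2.3]
finger_gap: 0.0394
grip_force: 26.7
```

Call:
step_arm(
  moves=[
    [[0,0,1],[0,0,0],36],
    [[0,0,2],[0,0,0],36],
    [[0,0,3],[0,0,0],36],
    [[0,0,4],[0,0,0],36],
    [[0,0,4],[0,0,0],36],
    [[0,0,4],[0,0,0],36],
  ],
)

```text
clock: 15.53
tcp_pos: [0.4528, -0.0428, 0.05]
orientation: [0.001, -0.0, 1.0, 0.001]
wrist_force: [-2.9, 1.3, 10.0]
finger_gap: 0.0394
grip_force: 27.6
```

Call:
step_arm(
  moves=[
    [[0,0,-2],[0,0,0],36],
    [[0,0,-2],[0,0,0],38],
    [[0,0,-2],[0,0,0],40],
    [[0,0,-2],[0,0,0],42],
    [[0,0,-2],[0,0,0],44],
    [[0,0,-2],[0,0,0],46],
    [[0,0,-2],[0,0,0],52],
    [[0,0,-2],[0,0,0],52],
  ],
)

```text
clock: 16.2
tcp_pos: [0.4523, -0.0428, 0.0507]
orientation: [0.0, -0.0, 1.0, 0.001]
wrist_force: [-0.3, -0.9, -0.1]
finger_gap: 0.0517
grip_force: 0.0
```

Run:
```python
from h import *
a=snap('wrist','w7');b=snap('scene','s7');d=snap('side','d7')
z=lambda i,x,y,w,h,k:cv2.resize(i[y:y+h,x:x+w,::-1],(w*k,h*k),interpolation=cv2.INTER_CUBIC)
L=np.vstack([z(b,190,125,100,75,4),z(d,185,205,100,75,4)])
cv2.imwrite('pics/m7.png',np.hstack([L,np.pad(z(a,180,200,200,200,2),((0,200),(0,0),(0,0)))]))
c=(.4528,-.0432)
for zt in(.012,.048,.043,.079):
  for f,ox,oy,t in(('s7',190,125,0),('d7',185,205,300)):print(zt,f,((proj(f,[*c,zt])[0]-[ox,oy]+.375)*4+[0,t]).round(0))
  print(((proj('w7',[*c,zt])[0]-[180,200])*2+[400,0]).round(0), (proj('w7',[[c[0],c[1]-.02,zt],[c[0],c[1]+.02,zt]])[:,0]-180)*2+400)
print(st()[0])
```

```text
0.012 s7 [214. 251.]
0.012 d7 [194. 513.]
[605.  83.] [545.12699564 664.82649328]
0.048 s7 [211. 207.]
0.048 d7 [189. 475.]
[606. 130.] [532.82127839 678.42139476]
0.043 s7 [212. 213.]
0.043 d7 [190. 481.]
[606. 122.] [534.84061085 676.19070602]
0.079 s7 [208. 167.]
0.079 d7 [185. 440.]
[606. 192.] [516.95251417 695.948487  ]
{'clock': 16.35, 'joint_pos': array([-0.2724401 ,  0.2249916 , -0.55121148,  0.7942126 ,  0.00155753,
       -0.27242844]), 'qvel': array([-1.56565333e-04,  2.16799514e-05, -3.57761880e-04,  1.40383554e-03,
       -5.76530429e-04,  1.99204942e-03]), 'tau': array([-2.15723077e-03, -3.73099458e+01,  2.41635704e+01, -4.48853709e-03,
        4.77215537e-03,  2.50406697e-05]), 'tcp_pos': array([ 0.45217211, -0.04278187,  0.0507216 ]), 'orientation': array([3.92851041e-04, 5.68042008e-06, 9.99999679e-01, 6.98831865e-04]), 'wrist_force': array([-0.22873962,  0.95626638, -1.06192312]), 'ft_torque': array([-0.01645319, -0.03304841, -0.00153082]), 'grip_force': 0.0, 'finger_gap': 0.052301543023909526}
```

View pics/m7.png

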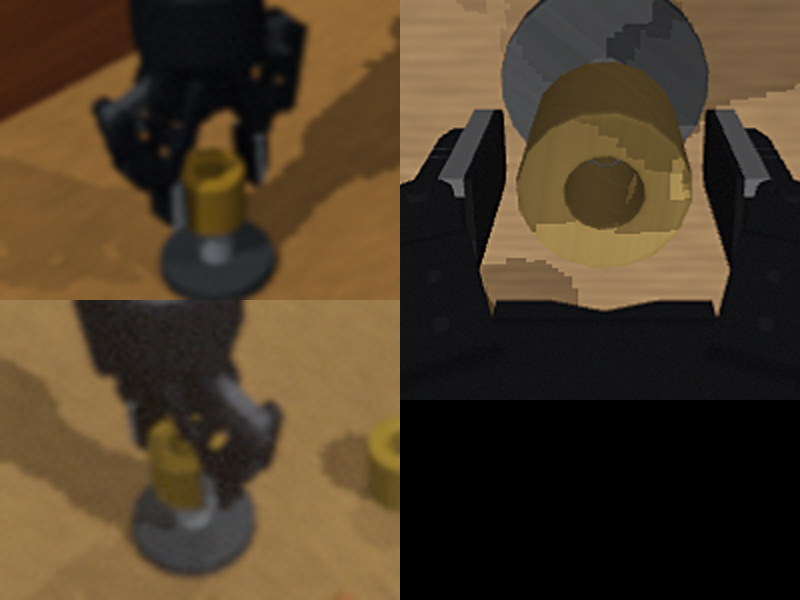

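B also stays on the step: its top at (215,163) in the scene fits 79 mm and not 48. It is tight, so it goes in the box beside A.

Call:
step_arm(
  moves=[
    [[0,0,0],[0,0,0],40],
    [[0,0,0],[0,0,0],36],
    [[0,0,0],[0,0,0],36],
    [[0,0,0],[0,0,0],36],
    [[0,0,0],[0,0,0],36],
    [[0,0,-30],[0,0,0],36],
    [[0,0,-60],[0,0,0],36],
    [[0,0,-90],[0,0,0],36],
  ],
)

```text
clock: 17.02
tcp_pos: [0.4508, -0.0426, 0.1407]
orientation: [-0.001, 0.0, 1.0, 0.001]
wrist_force: [1.1, -0.5, -1.9]
finger_gap: 0.0395
grip_force: 26.7
```

Call:
step_arm(
  moves=[
    [[-5,-38,0],[0,0,0],36],
    [[-10,-76,0],[0,0,0],36],
    [[-16,-115,0],[0,0,0],36],
    [[-22,-154,0],[0,0,0],36],
    [[-28,-193,0],[0,0,0],36],
    [[-34,-232,0],[0,0,0],36],
    [[-38,-270,0],[0,0,0],36],
    [[-38,-272,0],[0,0,0],36],
  ],
)

```text
clock: 17.68
tcp_pos: [0.4907, -0.322, 0.1393]
orientation: [0.001, 0.003, 1.0, -0.001]
wrist_force: [1.2, -0.4, -2.6]
finger_gap: 0.0394
grip_force: 26.9
```

Call:
step_arm(
  moves=[
    [[0,0,0],[0,0,0],36],
    [[0,0,30],[0,0,0],36],
    [[0,0,60],[0,0,0],36],
    [[0,0,85],[0,0,0],36],
    [[0,0,100],[0,0,0],36],
    [[0,0,110],[0,0,0],36],
    [[0,0,110],[0,0,0],36],
    [[0,0,110],[0,0,0],36],
  ],
)

```text
clock: 18.35
tcp_pos: [0.49, -0.3137, 0.0303]
orientation: [-0.0, -0.0, 1.0, 0.001]
wrist_force: [-0.2, 0.1, -2.1]
finger_gap: 0.0392
grip_force: 26.9
```

Run:
```python
from h import *
snap('wrist','w8')
s,r=st();print(s['tcp_pos'],s['finger_gap'],s['wrist_force']);go([.49,-.315,.0115])
```

```text
[ 0.49069273 -0.31448969  0.03124174] 0.03927046727445873 [ 1.06013779 -0.48517925 -2.26483454]
shift mm [ 0.7 -0.5 19.7]
```

Call:
step_arm(
  moves=[
    [[0,0,6],[0,0,0],36],
    [[0,0,12],[0,0,0],36],
    [[0,0,18.5],[0,0,0],36],
    [[0,0,18.5],[0,0,0],36],
    [[0,0,18.5],[0,0,0],36],
    [[0,0,18.5],[0,0,0],42],
    [[0,0,18.5],[0,0,0],50],
    [[0,0,18.5],[0,0,0],54],
  ],
)

```text
clock: 19.07
tcp_pos: [0.4904, -0.315, 0.0123]
orientation: [0.001, 0.0, 1.0, 0.0]
wrist_force: [-1.2, 0.9, -0.5]
finger_gap: 0.054
grip_force: 0.0
```

Call:
step_arm(
  moves=[
    [[0,0,0],[0,0,0],54],
    [[0,0,-25],[0,0,0],54],
    [[0,0,-60],[0,0,0],54],
    [[0,0,-100],[0,0,0],62],
    [[0,0,-140],[0,0,0],62],
    [[0,0,-150],[0,0,0],62],
  ],
)

```text
clock: 19.57
tcp_pos: [0.4926, -0.3171, 0.1691]
orientation: [0.004, -0.0, 1.0, -0.003]
wrist_force: [0.5, -0.3, -0.6]
finger_gap: 0.062
grip_force: 0.0
```

Call:
step_arm(
  moves=[
    [[-11,35,0],[0,0,0],62],
    [[-22,70,0],[0,0,0],62],
    [[-33,105,0],[0,0,0],62],
    [[-44,140,0],[0,0,0],62],
    [[-55,175,0],[0,0,0],62],
    [[-66,210,0],[0,0,0],62],
    [[-66,210,30],[0,0,0],62],
    [[-66,210,65],[0,0,0],62],
  ],
)

```text
clock: 20.23
tcp_pos: [0.5595, -0.1032, 0.0995]
orientation: [0.004, -0.002, 1.0, -0.001]
wrist_force: [1.0, -0.3, -1.3]
finger_gap: 0.062
grip_force: 0.0
```

Call:
step_arm(
  moves=[
    [[0,0,0],[0,0,0],62],
    [[0,0,0],[0,0,0],62],
    [[0,0,0],[0,0,0],62],
    [[0,0,0],[0,0,0],62],
  ],
)

```text
clock: 20.57
tcp_pos: [0.5574, -0.1059, 0.0993]
orientation: [0.002, 0.0, 1.0, 0.0]
wrist_force: [0.8, 0.4, -0.1]
finger_gap: 0.0619
grip_force: 0.0
```

Run:
```python
from h import *
a=snap('wrist','w9');snap('scene','s9');snap('side','d9')
s,r=st();print(s['tcp_pos'],s['clock']);go([.556,-.105,.009])
# brass tops: saturated yellow mask
h=cv2.cvtColor(a,cv2.COLOR_RGB2HSV)
for z in(.042,.048):
  p=proj('w9',[[.556,-.105,z],[.556,-.125,z],[.556,-.085,z]]);print(p)
c=proj('w9',[.556,-.105,.042])[0].astype(int)
print('row colours',[tuple(a[c[1],x]) for x in range(c[0]-48,c[0]+49,6)])
print('med sat brass', h[c[1]+18,c[0]-5:c[0]+5].mean(0))
```

```text
[ 0.55721288 -0.1057395   0.09893912] 20.7167
shift mm [ 1.5  0.7 89.9]
[[284.16702958 229.22783643]
 [256.67440789 229.27808535]
 [311.65633195 229.18116013]]
[[284.24745471 231.99497556]
 [255.98639451 232.04724607]
 [312.50506983 231.94722771]]
row colours [(np.uint8(156), np.uint8(125), np.uint8(89)), (np.uint8(157), np.uint8(127), np.uint8(91)), (np.uint8(157), np.uint8(125), np.uint8(90)), (np.uint8(155), np.uint8(125), np.uint8(89)), (np.uint8(156), np.uint8(131), np.uint8(74)), (np.uint8(162), np.uint8(135), np.uint8(78)), (np.uint8(67), np.uint8(54), np.uint8(29)), (np.uint8(76), np.uint8(60), np.uint8(32)), (np.uint8(74), np.uint8(60), np.uint8(32)), (np.uint8(64), np.uint8(51), np.uint8(26)), (np.uint8(163), np.uint8(136), np.uint8(78)), (np.uint8(131), np.uint8(108), np.uint8(61)), (np.uint8(122), np.uint8(100), np.uint8(55)), (np.uint8(123), np.uint8(97), np.uint8(68)), (np.uint8(122), np.uint8(95), np.uint8(66)), (np.uint8(155), np.uint8(124), np.uint8(87)), (np.uint8(153), np.uint8(123), np.uint8(87))]
med sat brass [ 20.1 132.1 161. ]
```

Run:
```python
from h import *
a=cv2.imread('pics/w9.png').astype(float);q=a[...,0]/a[...,2]
m=(cv2.GaussianBlur(q,(3,3),0)<.52)
for v in range(196,268,4): 
    x=np.where(m[v,230:340])[0]+230; print(v,x.min() if len(x) else None,x.max() if len(x) else None)
v=a[...,2];print('centre col 284:',[int(v[y,284]) for y in range(190,268,3)])
for y in(225,228,231): print(y,[int(t) for t in v[y,255:315]])
```

```text
196 269 297
200 265 301
204 262 303
208 261 305
212 259 306
216 258 307
220 257 308
224 256 309
228 256 309
232 256 309
236 257 308
240 259 306
244 262 303
248 266 299
252 273 292
256 None None
260 None None
264 None None
centre col 284: [149, 67, 76, 78, 74, 167, 154, 152, 161, 154, 100, 99, 73, 74, 73, 74, 74, 109, 162, 163, 158, 155, 161, 160, 158, 158]
225 [143, 153, 162, 157, 159, 161, 161, 162, 162, 162, 161, 159, 158, 159, 160, 158, 105, 64, 68, 70, 72, 75, 75, 73, 73, 72, 72, 71, 70, 70, 71, 70, 68, 67, 68, 64, 61, 53, 79, 137, 162, 162, 158, 158, 122, 113, 117, 120, 123, 124, 126, 128, 129, 128, 101, 114, 118, 116, 118, 118]
228 [159, 145, 158, 156, 157, 157, 157, 160, 161, 161, 162, 163, 163, 162, 161, 113, 68, 66, 71, 72, 74, 74, 75, 76, 76, 76, 76, 74, 74, 74, 74, 72, 69, 68, 68, 65, 60, 90, 95, 87, 149, 163, 163, 163, 165, 162, 162, 124, 113, 116, 119, 122, 126, 125, 99, 113, 116, 114, 113, 113]
231 [160, 142, 160, 159, 158, 155, 156, 157, 158, 157, 159, 161, 162, 163, 162, 131, 78, 67, 72, 73, 75, 75, 76, 77, 78, 76, 76, 74, 75, 75, 73, 71, 70, 68, 66, 64, 65, 90, 94, 86, 149, 162, 160, 159, 161, 162, 164, 163, 160, 156, 159, 125, 116, 122, 117, 165, 169, 165, 165, 163]<stdin>:2: RuntimeWarning: divide by zero encountered in divide
<stdin>:2: RuntimeWarning: invalid value encountered in divide
```

Call:
step_arm(
  moves=[
    [[1,0,30],[0,0,0],62],
    [[1,0,60],[0,0,0],62],
    [[1,0,80],[0,0,0],62],
    [[1,0,89],[0,0,0],62],
    [[1,0,89],[0,0,0],62],
    [[1,0,89],[0,0,0],62],
    [[1,0,89],[0,0,0],62],
  ],
)

```text
clock: 21.3
tcp_pos: [0.5566, -0.1053, 0.0099]
orientation: [0.002, 0.0, 1.0, 0.0]
wrist_force: [0.3, 0.5, -0.1]
finger_gap: 0.0618
grip_force: 0.0
```

Call:
step_arm(
  moves=[
    [[0,0,0],[0,0,0],45],
    [[0,0,0],[0,0,0],37],
    [[0,0,0],[0,0,0],36],
    [[0,0,0],[0,0,0],36],
    [[0,0,0],[0,0,0],36],
    [[0,0,0],[0,0,0],36],
  ],
)

```text
clock: 21.8
tcp_pos: [0.5564, -0.1052, 0.0099]
orientation: [0.002, 0.0, 1.0, 0.0]
wrist_force: [-0.3, 0.5, 6.1]
finger_gap: 0.0398
grip_force: 24.8
```

Run:
```python
from h import *
s,r=st();print(s['tcp_pos'],s['finger_gap'],s['grip_force']);go([.4527,-.0432,.12])
```

```text
[ 0.55642809 -0.10523026  0.00990434] 0.03983539486797802 24.848137060180306
shift mm [ 103.3   62.  -110.5]
```

Bottom offset is 9.9 mm below the TCP.

Call:
step_arm(
  moves=[
    [[0,0,-35],[0,0,0],36],
    [[0,0,-70],[0,0,0],36],
    [[0,0,-108],[0,0,0],36],
    [[30,18,-108],[0,0,0],36],
    [[60,36,-108],[0,0,0],36],
    [[90,54,-108],[0,0,0],36],
    [[103,62,-108],[0,0,0],36],
    [[103,62,-108],[0,0,0],36],
  ],
)

```text
clock: 22.47
tcp_pos: [0.4472, -0.0405, 0.1157]
orientation: [-0.002, -0.001, 1.0, 0.002]
wrist_force: [0.1, -0.1, -2.2]
finger_gap: 0.0398
grip_force: 27.0
```

Call:
step_arm(
  moves=[
    [[0,0,15],[0,0,0],36],
    [[0,0,30],[0,0,0],36],
    [[0,0,42],[0,0,0],36],
    [[0,0,42],[0,0,0],36],
    [[0,0,42],[0,0,0],36],
    [[0,0,42],[0,0,0],36],
  ],
)

```text
clock: 22.97
tcp_pos: [0.4528, -0.0431, 0.0747]
orientation: [0.001, 0.0, 1.0, 0.001]
wrist_force: [0.1, 1.2, -2.9]
finger_gap: 0.0396
grip_force: 27.0
```

Run:
```python
from h import *
s,r=st();print(s['tcp_pos'],s['finger_gap'],s['wrist_force']);go([.4528,-.0432,.0549])
```

```text
[ 0.45278571 -0.04308881  0.07474556] 0.03964574874662136 [ 0.14018737  1.15983278 -2.901652  ]
shift mm [ 0.  -0.1 19.8]
```

Call:
step_arm(
  moves=[
    [[0,0,6],[0,0,0],36],
    [[0,0,12],[0,0,0],36],
    [[0,0,16],[0,0,0],36],
    [[0,0,19],[0,0,0],36],
    [[0,0,19],[0,0,0],36],
    [[0,0,19],[0,0,0],36],
  ],
)

```text
clock: 23.47
tcp_pos: [0.452, -0.0428, 0.055]
orientation: [0.0, 0.0, 1.0, 0.001]
wrist_force: [-1.0, -0.1, -1.5]
finger_gap: 0.0394
grip_force: 27.0
```

Call:
step_arm(
  moves=[
    [[0,0,1],[0,0,0],36],
    [[0,0,2],[0,0,0],36],
    [[0,0,3],[0,0,0],36],
    [[0,0,3],[0,0,0],36],
    [[0,0,3],[0,0,0],36],
  ],
)

```text
clock: 23.88
tcp_pos: [0.4531, -0.0429, 0.0528]
orientation: [0.001, -0.0, 1.0, 0.001]
wrist_force: [1.3, 1.0, 1.0]
finger_gap: 0.0395
grip_force: 27.3
```

Call:
step_arm(
  moves=[
    [[0,0,0],[0,0,0],38],
    [[0,0,0],[0,0,0],40],
    [[0,0,0],[0,0,0],42],
    [[0,0,0],[0,0,0],44],
    [[0,0,0],[0,0,0],46],
    [[0,0,0],[0,0,0],52],
    [[0,0,0],[0,0,0],52],
  ],
)

```text
clock: 24.47
tcp_pos: [0.4518, -0.0428, 0.052]
orientation: [0.0, 0.0, 1.0, 0.001]
wrist_force: [0.3, -0.2, -0.4]
finger_gap: 0.0517
grip_force: 0.0
```

Run:
```python
from h import *
a=snap('wrist','w10');b=snap('scene','s10');snap('side','d10')
c=(.4528,-.0432)
for zt in(.054,.085): print(zt,proj('w10',[[*c,zt],[c[0],c[1]-.02,zt],[c[0],c[1]+.02,zt],[c[0]+.02,c[1],zt]]).round(1).tolist())
q=a[...,2]/np.maximum(a[...,0],1.)
m=cv2.GaussianBlur(q,(3,3),0)<.52
for v in range(220,345,6):
    x=np.where(m[v,236:330])[0]+236;print(v,(x.min(),x.max(),len(x)) if len(x) else None, [int(t) for t in a[v,240:330:10,0]])
print(st()[0]['tcp_pos'],st()[0]['wrist_force'])
```

```text
0.054 [[282.8, 269.7], [245.4, 269.8], [320.2, 269.7], [282.8, 302.7]]
0.085 [[283.2, 302.5], [236.9, 302.7], [329.5, 302.5], [283.2, 341.7]]
220 None [69, 67, 65, 69, 67, 47, 55, 55, 55]
226 None [79, 69, 66, 68, 72, 47, 57, 55, 57]
232 (np.int64(272), np.int64(292), 21) [75, 69, 66, 70, 74, 77, 56, 56, 55]
238 (np.int64(260), np.int64(303), 44) [76, 77, 70, 73, 75, 76, 75, 57, 56]
244 (np.int64(254), np.int64(310), 57) [75, 75, 69, 74, 76, 77, 75, 75, 57]
250 (np.int64(251), np.int64(313), 63) [76, 66, 71, 72, 77, 77, 76, 76, 56]
256 (np.int64(249), np.int64(315), 67) [75, 65, 72, 71, 78, 77, 77, 76, 56]
262 (np.int64(246), np.int64(317), 72) [75, 67, 74, 108, 107, 116, 83, 76, 60]
268 (np.int64(244), np.int64(319), 76) [171, 70, 103, 104, 100, 106, 104, 80, 73]
274 (np.int64(241), np.int64(321), 81) [172, 121, 127, 124, 108, 101, 110, 104, 67]
280 (np.int64(239), np.int64(323), 85) [61, 119, 124, 123, 124, 99, 104, 108, 89]
286 (np.int64(237), np.int64(325), 89) [122, 121, 124, 75, 78, 67, 98, 104, 103]
292 (np.int64(236), np.int64(325), 90) [122, 125, 129, 78, 77, 69, 118, 148, 109]
298 (np.int64(236), np.int64(325), 90) [119, 126, 81, 78, 78, 69, 54, 148, 132]
304 (np.int64(236), np.int64(325), 90) [120, 122, 93, 79, 78, 70, 58, 172, 126]
310 (np.int64(238), np.int64(323), 86) [119, 122, 127, 79, 79, 70, 123, 123, 133]
316 (np.int64(241), np.int64(320), 80) [145, 123, 123, 85, 77, 75, 125, 124, 119]
322 (np.int64(244), np.int64(318), 75) [163, 167, 162, 128, 121, 125, 125, 133, 160]
328 (np.int64(251), np.int64(311), 61) [164, 162, 163, 162, 166, 166, 167, 162, 158]
334 (np.int64(258), np.int64(303), 46) [156, 156, 160, 165, 161, 167, 162, 157, 156]
340 None [158, 157, 157, 160, 157, 155, 157, 163, 161]
[ 0.45203358 -0.04279667  0.05216265] [ 0.67866416  0.61262235 -0.70709369]
```

C's widest top row is about 300, matching 85 mm (302.5) and not 54 mm (269.7). It is held on the step, and the bore ratio of about 0.45 fits a tight sleeve. Into the box as well, with fingers turned 90° for clearance.

Call:
step_arm(
  moves=[
    [[0,0,0],[0,0,0],40],
    [[0,0,0],[0,0,0],36],
    [[0,0,0],[0,0,0],36],
    [[0,0,0],[0,0,0],36],
    [[0,0,0],[0,0,0],36],
    [[0,0,-30],[0,0,0],36],
    [[0,0,-60],[0,0,0],36],
    [[0,0,-90],[0,0,0],36],
  ],
)

```text
clock: 25.28
tcp_pos: [0.4508, -0.0425, 0.1422]
orientation: [-0.001, -0.0, 1.0, 0.001]
wrist_force: [0.9, -0.3, -2.9]
finger_gap: 0.0395
grip_force: 26.9
```

Call:
step_arm(
  moves=[
    [[-1,-41,0],[0,0,0.12],36],
    [[-2,-82,0],[0,0,0.24],36],
    [[-4,-123,0],[0,0,0.36],36],
    [[-5,-164,0],[0,0,0.48],36],
    [[-6,-205,0],[0,0,0.6],36],
    [[-8,-246,0],[0,0,0.72],36],
    [[-9,-287,0],[0,0,0.84],36],
    [[-10,-328,0],[0,0,0.96],36],
  ],
)

```text
clock: 25.95
tcp_pos: [0.4614, -0.3725, 0.1408]
orientation: [-0.001, 0.465, 0.886, 0.001]
wrist_force: [0.8, 0.5, -2.2]
finger_gap: 0.0397
grip_force: 26.9
```

Call:
step_arm(
  moves=[
    [[0,0,0],[0,0,0.12],36],
    [[0,0,0],[0,0,0.24],36],
    [[0,0,0],[0,0,0.36],36],
    [[0,0,0],[0,0,0.48],36],
    [[0,0,0],[0,0,0.61],36],
    [[0,0,0],[0,0,0.61],36],
    [[0,0,0],[0,0,0.61],36],
    [[0,0,0],[0,0,0.61],36],
  ],
)

```text
clock: 26.62
tcp_pos: [0.4619, -0.3706, 0.1412]
orientation: [-0.001, 0.706, 0.708, 0.001]
wrist_force: [0.6, 0.1, -3.3]
finger_gap: 0.0389
grip_force: 26.9
```

Run:
```python
from h import *
s,r=st();print(s['tcp_pos'],s['finger_gap'],r.as_matrix().round(3).tolist(),s['joint_pos'][[0,5]]);go([.462,-.372,.0335])
```

```text
[ 0.46187059 -0.37061091  0.14123416] 0.03892927689270697 [[-0.004, 1.0, 0.0], [1.0, 0.004, 0.002], [0.002, 0.0, -1.0]] [-0.81249196  0.75443431]
shift mm [-1.600e+00  1.000e-01  1.077e+02]
```

Call:
step_arm(
  moves=[
    [[0,0,35],[0,0,0],36],
    [[0,0,70],[0,0,0],36],
    [[0,0,100],[0,0,0],36],
    [[0,0,115],[0,0,0],36],
    [[0,0,123],[0,0,0],36],
    [[0,0,126],[0,0,0],36],
    [[0,0,127],[0,0,0],36],
    [[0,0,127],[0,0,0],36],
  ],
)

```text
clock: 27.28
tcp_pos: [0.463, -0.3715, 0.0159]
orientation: [0.001, 0.707, 0.708, 0.001]
wrist_force: [-0.5, 0.3, -2.4]
finger_gap: 0.0394
grip_force: 26.9
```

Call:
step_arm(
  moves=[
    [[0,0,0],[0,0,0],36],
    [[0,0,0],[0,0,0],40],
    [[0,0,0],[0,0,0],46],
    [[0,0,0],[0,0,0],52],
    [[0,0,0],[0,0,0],54],
    [[0,0,0],[0,0,0],54],
  ],
)

```text
clock: 27.78
tcp_pos: [0.4625, -0.3711, 0.0154]
orientation: [0.0, 0.707, 0.707, 0.001]
wrist_force: [-0.0, 1.0, -0.3]
finger_gap: 0.0543
grip_force: 0.0
```

Call:
step_arm(
  moves=[
    [[0,0,-25],[0,0,0],54],
    [[0,0,-65],[0,0,0],54],
    [[0,0,-105],[0,0,0],54],
    [[0,0,-145],[0,0,0],54],
    [[0,0,-185],[0,0,0],54],
    [[0,0,-210],[0,0,0],54],
  ],
)

```text
clock: 28.28
tcp_pos: [0.4629, -0.3719, 0.2298]
orientation: [0.003, 0.707, 0.707, 0.001]
wrist_force: [1.1, -0.7, 0.5]
finger_gap: 0.0538
grip_force: 0.0
```

Run:
```python
from h import *
s,r=st();print(s['tcp_pos'],s['finger_gap'],s['joint_pos'][[0,5]]);go([.56,-.305,.225])
```

```text
[ 0.4628597  -0.37186455  0.22982062] 0.053799938784098056 [-0.81271882  0.75716259]
shift mm [66.8 97.2  5.1]
```

Call:
step_arm(
  moves=[
    [[24,32,0],[0,0,0],62],
    [[48,64,0],[0,0,0],62],
    [[72,96,0],[0,0,0],62],
    [[98,128,0],[0,0,0],62],
    [[122,161,0],[0,0,0],62],
    [[122,161,0],[0,0,0],62],
    [[122,161,0],[0,0,0],62],
    [[122,161,0],[0,0,0],62],
  ],
)

```text
clock: 28.95
tcp_pos: [0.6228, -0.2486, 0.2247]
orientation: [-0.001, 0.707, 0.708, 0.0]
wrist_force: [-0.6, 0.0, -0.3]
finger_gap: 0.0617
grip_force: 0.0
```

Run:
```python
from h import *
b=snap('wrist','w11');snap('scene','s11');snap('side','d11')
s,r=st();print(s['tcp_pos'],s['clock'])
f=lambda n,u,v,z:(ray(n,u*.7-.15,v*.7-.15,z)*1000).round(0)
print('red',f('s0',238,463,0),f('d0',593,436,0),'pink2',f('s0',316,461,0),f('d0',572,376,0),'pink1',f('s0',330,384,0),f('d0',488,375,0))
im=b[...,::-1]; cv2.imwrite('pics/w11b.png',cv2.resize(im,(800,600),interpolation=cv2.INTER_CUBIC))
```

```text
[ 0.62197021 -0.24999834  0.2253672 ] 29.1
red [ 646. -394.    0.] [ 648. -397.    0.] pink2 [ 714. -311.    0.] [ 716. -314.    0.] pink1 [ 621. -214.    0.] [ 623. -218.    0.]
```

View pics/w11b.png

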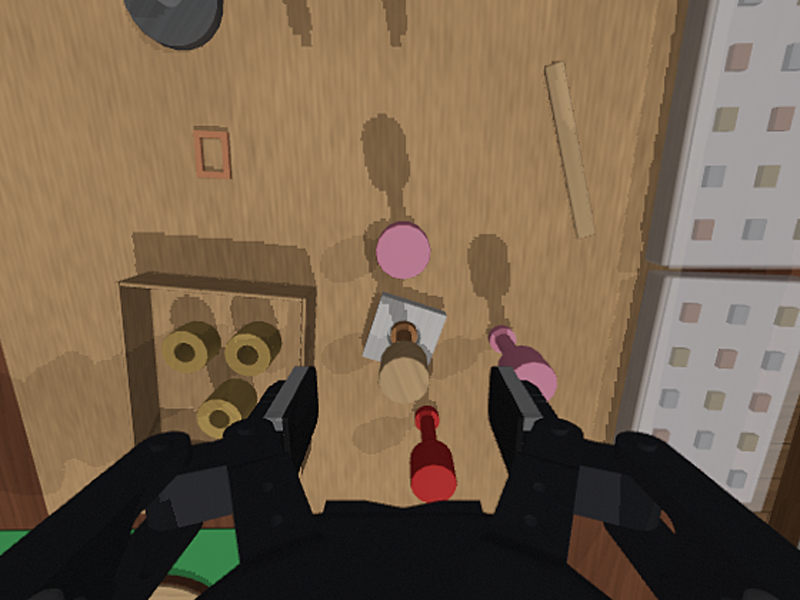

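All three sleeves stand in the box at (185,350), (247,352) and (222,412). The wooden marker's head top is at (405,378) and its foot at (404,333); pink at (403,250) and red at (432,483) are the ones to avoid.

Run:
```python
from h import *
f=lambda n,u,v,z:(ray(n,u*.7-.15,v*.7-.15,z)*1000).round(1)
print(f('w11',405,378,.106),f('w11',404,333,.016))
a=cv2.imread('pics/w11.png').astype(int)
m=[f('w11',u,378,.106) for u in(379,431)];print(m)
go([.6235,-.307,.13])
```

```text
[ 624.6 -304.9  106. ] [ 624.2 -303.8   16. ]
[array([ 606.7, -304.9,  106. ]), array([ 642.5, -304.9,  106. ])]
shift mm [-57.1   1.5  95.3]
```

Call:
step_arm(
  moves=[
    [[-18,1,15],[0,0,0],62],
    [[-36,1,40],[0,0,0],62],
    [[-55,2,70],[0,0,0],62],
    [[-55,2,92],[0,0,0],62],
    [[-55,2,92],[0,0,0],62],
    [[-55,2,92],[0,0,0],62],
    [[-55,2,92],[0,0,0],62],
    [[-55,2,92],[0,0,0],62],
  ],
)

```text
clock: 29.77
tcp_pos: [0.6259, -0.3045, 0.1354]
orientation: [0.002, 0.707, 0.707, 0.001]
wrist_force: [0.2, -0.0, 0.5]
finger_gap: 0.062
grip_force: 0.0
```

Run:
```python
from h import *
s,r=st();print(s['tcp_pos'],s['clock']);go([.6243,-.3045,.07]);print(r.as_matrix().round(4).tolist())
```

```text
[ 0.62591117 -0.30446816  0.13544495] 29.7667
shift mm [ 0.  -1.9 65.4]
[[-0.0007, 1.0, 0.0038], [1.0, 0.0007, -0.0005], [-0.0005, 0.0038, -1.0]]
```

Call:
step_arm(
  moves=[
    [[0,-1.5,22],[0,0,0],62],
    [[0,-1.5,44],[0,0,0],62],
    [[0,-1.5,60],[0,0,0],62],
    [[0,-1.5,65],[0,0,0],62],
    [[0,-1.5,65],[0,0,0],62],
    [[0,-1.5,65],[0,0,0],62],
    [[0,-1.5,65],[0,0,0],62],
  ],
)

```text
clock: 30.35
tcp_pos: [0.6249, -0.3042, 0.0702]
orientation: [0.001, 0.707, 0.708, 0.001]
wrist_force: [-0.2, -1.4, 0.1]
finger_gap: 0.0621
grip_force: 0.0
```

Call:
step_arm(
  moves=[
    [[0,0,0],[0,0,0],50],
    [[0,0,0],[0,0,0],42],
    [[0,0,0],[0,0,0],37],
    [[0,0,0],[0,0,0],33],
    [[0,0,0],[0,0,0],32],
    [[0,0,0],[0,0,0],32],
    [[0,0,0],[0,0,0],32],
    [[0,0,0],[0,0,0],32],
  ],
)

```text
clock: 31.02
tcp_pos: [0.6239, -0.304, 0.0689]
orientation: [0.0, 0.707, 0.707, 0.001]
wrist_force: [-1.1, 0.0, 6.3]
finger_gap: 0.0355
grip_force: 25.0
```

Run:
```python
from h import *
s,r=st();print(s['tcp_pos'],s['finger_gap'],s['grip_force'],s['ft_torque'],s['joint_pos'][[0,5]]);print(r.as_matrix().round(4).tolist())
```

```text
[ 0.62391609 -0.30398319  0.0688952 ] 0.035453157588348834 24.97307986021042 [ 0.04382593  0.23017542 -0.00412695] [-0.56953958  1.00056437]
[[-0.0007, 1.0, 0.0018], [1.0, 0.0007, 0.0006], [0.0006, 0.0018, -1.0]]
```

Call:
step_arm(
  moves=[
    [[0,0,-8],[0,0,0],32],
    [[0,0,-20],[0,0,0],32],
    [[0,0,-45],[0,0,0],32],
    [[0,0,-75],[0,0,0],32],
    [[0,0,-105],[0,0,0],32],
    [[0,0,-130],[0,0,0],32],
    [[0,0,-145],[0,0,0],32],
    [[0,0,-150],[0,0,0],32],
  ],
)

```text
clock: 31.68
tcp_pos: [0.6247, -0.3046, 0.2227]
orientation: [0.003, 0.707, 0.707, 0.001]
wrist_force: [0.1, 0.5, -0.4]
finger_gap: 0.0352
grip_force: 25.2
```

Call:
step_arm(
  moves=[
    [[15,0,0],[0,0,0],32],
    [[45,0,0],[0,0,0],32],
    [[80,0,0],[0,0,0],32],
    [[115,0,0],[0,0,0],32],
    [[150,0,0],[0,0,0],32],
    [[185,0,0],[0,0,0],32],
    [[220,0,0],[0,0,0],32],
    [[255,0,0],[0,0,0],32],
  ],
)

```text
clock: 32.35
tcp_pos: [0.6218, -0.0463, 0.2168]
orientation: [-0.002, 0.707, 0.707, 0.0]
wrist_force: [0.4, -0.1, -0.8]
finger_gap: 0.0352
grip_force: 25.2
```

Call:
step_arm(
  moves=[
    [[35,0,0],[0,0,0],32],
    [[70,0,0],[0,0,0],32],
    [[105,0,0],[0,0,0],32],
    [[140,0,0],[0,0,0],32],
    [[175,0,0],[0,0,0],32],
    [[210,0,0],[0,0,0],32],
    [[240,0,0],[0,0,0],32],
    [[262,0,0],[0,0,0],32],
  ],
)

```text
clock: 33.02
tcp_pos: [0.6211, 0.2165, 0.217]
orientation: [-0.001, 0.706, 0.708, -0.0]
wrist_force: [0.1, -0.4, -1.5]
finger_gap: 0.0357
grip_force: 25.2
```

Call:
step_arm(
  moves=[
    [[8,2,0],[0,0,0],32],
    [[8,2,0],[0,0,0],32],
    [[8,2,0],[0,0,0],32],
    [[8,2,0],[0,0,0],32],
  ],
)

```text
clock: 33.35
tcp_pos: [0.6247, 0.22, 0.2181]
orientation: [-0.0, 0.707, 0.707, 0.0]
wrist_force: [0.2, -0.5, -0.4]
finger_gap: 0.0354
grip_force: 25.2
```

Run:
```python
from h import *
a=snap('wrist','w12')
s,r=st();print(s['tcp_pos'],s['finger_gap'],s['wrist_force'])
p=proj('w12',[[.628,.315,.014],[.628,.315+.045,.014],[.628,.315-.045,.014],[.628+.015,.315,.014]]);print(p.round(1).tolist())
u,v=p[0].round().astype(int)
print('row',[tuple(map(int,a[v,x])) for x in range(u-50,u+51,4)])
print('col',[tuple(map(int,a[y,u])) for y in range(max(0,v-50),v+51,4)])
```

```text
[0.62491841 0.21974762 0.21833146] 0.03550662146848978 [ 0.73327512  0.32603264 -0.77926398]
[[284.6, 107.7], [284.7, 63.0], [284.5, 148.9], [298.0, 107.7]]
row [(147, 118, 83), (135, 107, 75), (77, 44, 30), (163, 137, 101), (161, 134, 99), (144, 119, 87), (150, 124, 91), (151, 126, 92), (157, 131, 97), (136, 97, 64), (132, 91, 59), (129, 89, 57), (141, 99, 64), (138, 96, 61), (137, 95, 60), (138, 95, 60), (158, 133, 98), (152, 126, 92), (158, 132, 97), (152, 127, 93), (156, 130, 95), (158, 132, 96), (146, 119, 86), (153, 123, 87), (148, 118, 84), (147, 117, 83)]
col [(110, 86, 59), (107, 82, 56), (158, 132, 97), (156, 131, 96), (158, 132, 97), (160, 133, 99), (161, 134, 99), (162, 136, 100), (157, 131, 96), (138, 105, 70), (128, 88, 57), (130, 90, 57), (137, 96, 60), (139, 97, 62), (138, 96, 63), (138, 95, 61), (139, 104, 71), (150, 126, 91), (158, 132, 97), (155, 129, 95), (155, 129, 94), (159, 133, 98), (159, 133, 98), (77, 49, 32), (147, 117, 83), (146, 117, 82)]
```

Run:
```python
from h import *
a=cv2.imread('pics/w12.png').astype(float);a=cv2.GaussianBlur(a,(3,3),0)
u,v=284,107
m=((a[...,1]/np.maximum(a[...,2],1))<.77)&(a[...,2]>105); w=np.zeros_like(m);w[v-25:v+26,u-25:u+26]=1;m&=w>0
n,l,stt,c=cv2.connectedComponentsWithStats(m.astype(np.uint8));i=1+stt[1:,4].argmax();print(stt[i],c[i])
x=ray('w12',*c[i],.014);print(x)
go([x[0],x[1],.22])
```

```text
[271  94  27  29 597] [283.77554439 107.87437186]
[0.62711314 0.31481076 0.014     ]
shift mm [95.1  2.1 -1.6]
```

Call:
step_arm(
  moves=[
    [[20,0.5,0],[0,0,0],32],
    [[45,1,0],[0,0,0],32],
    [[70,2,10],[0,0,0],32],
    [[88,2.5,35],[0,0,0],32],
    [[95,2.5,65],[0,0,0],32],
    [[95,2.5,90],[0,0,0],32],
    [[95,2.5,110],[0,0,0],32],
    [[95,2.5,120],[0,0,0],32],
  ],
)

```text
clock: 34.07
tcp_pos: [0.6261, 0.3143, 0.0953]
orientation: [-0.001, 0.707, 0.707, -0.002]
wrist_force: [-0.6, -0.3, -0.6]
finger_gap: 0.0351
grip_force: 25.2
```

Call:
step_arm(
  moves=[
    [[0,0,5],[0,0,0],32],
    [[0,0,5],[0,0,0],32],
    [[0,0,5],[0,0,0],32],
    [[0,0,5],[0,0,0],32],
    [[0,0,5],[0,0,0],32],
    [[0,0,5],[0,0,0],32],
  ],
)

```text
clock: 34.57
tcp_pos: [0.6284, 0.3165, 0.0953]
orientation: [0.0, 0.707, 0.707, 0.002]
wrist_force: [-0.3, 0.4, -0.2]
finger_gap: 0.0354
grip_force: 25.2
```

Run:
```python
from h import *
s,r=st();print(s['tcp_pos'],s['finger_gap'],s['wrist_force'],r.as_matrix().round(4).tolist());go([.6274,.3147,.0785])
a=snap('scene','s13');d=snap('side','d13');b=snap('wrist','w13')
z=lambda i,x,y,w,h,k:cv2.resize(i[y:y+h,x:x+w,::-1],(w*k,h*k),interpolation=cv2.INTER_CUBIC)
cv2.imwrite('pics/m13.png',np.hstack([z(a,345,95,100,100,4),z(d,145,75,100,100,4)]))
for f,ox,oy in(('s13',345,95),('d13',145,75)):
    c=s['tcp_pos'];print(f,((proj(f,[[.6274,.3147,.014],[c[0],c[1],c[2]-.0629],[c[0],c[1],c[2]+.037]])-[ox,oy]+.375)*4).round(0).tolist())
```

```text
[0.62837681 0.31649954 0.09531843] 0.03544384517548519 [-0.27032747  0.4172231  -0.2357499 ] [[-0.0007, 1.0, 0.003], [1.0, 0.0007, 0.0022], [0.0022, 0.003, -1.0]]
shift mm [-1.8 -1.  16.8]
s13 [[199.0, 254.0], [206.0, 232.0], [229.0, 104.0]]
d13 [[205.0, 290.0], [201.0, 268.0], [181.0, 150.0]]
```

View pics/m13.png

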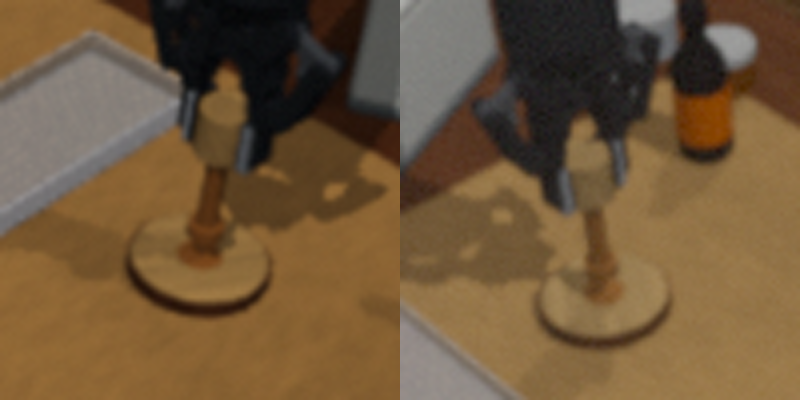

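The last crop shows the marker upright in the gripper, its foot over the dark spot at (200,258) in the scene and (605,290) in the side half. Lower gently until it touches.

Call:
step_arm(
  moves=[
    [[-1,-0.5,5],[0,0,0],32],
    [[-1.5,-1,10],[0,0,0],32],
    [[-1.5,-1,14],[0,0,0],32],
    [[-1.5,-1,16],[0,0,0],32],
    [[-1.5,-1,16],[0,0,0],32],
    [[-1.5,-1,16],[0,0,0],32],
    [[-1.5,-1,16],[0,0,0],32],
  ],
)

```text
clock: 35.3
tcp_pos: [0.6266, 0.3148, 0.0776]
orientation: [-0.0, 0.707, 0.707, 0.001]
wrist_force: [0.6, 0.4, -1.2]
finger_gap: 0.0356
grip_force: 25.1
```

Call:
step_arm(
  moves=[
    [[0,0,0.5],[0,0,0],32],
    [[0,0,1],[0,0,0],32],
    [[0,0,1],[0,0,0],32],
    [[0,0,1],[0,0,0],32],
    [[0,0,1],[0,0,0],32],
  ],
)

```text
clock: 35.72
tcp_pos: [0.6267, 0.3148, 0.077]
orientation: [-0.0, 0.707, 0.707, 0.001]
wrist_force: [0.2, -0.2, 0.9]
finger_gap: 0.0357
grip_force: 25.2
```

Run:
```python
from h import *
s,r=st();print(s['tcp_pos'],s['wrist_force'],s['ft_torque'],r.as_matrix()[:,2].round(4))
```

```text
[0.62666342 0.31484647 0.07696552] [ 0.19939112 -0.18688896  0.92340583] [0.00859892 0.05515963 0.03466842] [ 0.001   0.0015 -1.    ]
```

Call:
step_arm(
  moves=[
    [[0,0,0.4],[0,0,0],32],
    [[0,0,0.8],[0,0,0],32],
    [[0,0,0.8],[0,0,0],32],
    [[0,0,0.8],[0,0,0],32],
  ],
)

```text
clock: 36.05
tcp_pos: [0.6267, 0.315, 0.0769]
orientation: [-0.0, 0.707, 0.707, 0.001]
wrist_force: [-1.8, -0.2, 5.3]
finger_gap: 0.0355
grip_force: 25.7
```

Call:
step_arm(
  moves=[
    [[0,0,0],[0,0,0],34],
    [[0,0,0],[0,0,0],35],
    [[0,0,0],[0,0,0],36],
    [[0,0,0],[0,0,0],37],
    [[0,0,0],[0,0,0],38],
    [[0,0,0],[0,0,0],40],
    [[0,0,0],[0,0,0],42],
    [[0,0,0],[0,0,0],44],
  ],
)

```text
clock: 36.72
tcp_pos: [0.6265, 0.3148, 0.0757]
orientation: [-0.0, 0.707, 0.707, 0.001]
wrist_force: [0.5, 0.5, 0.3]
finger_gap: 0.0441
grip_force: 0.0
```

Run:
```python
from h import *
s,r=st();print(s['tcp_pos'],s['wrist_force'],s['finger_gap'],s['clock'])
snap('wrist','w14');b=snap('scene','s14');a=cv2.imread('pics/s13.png')
# head centre compare: wooden head mask in wrist
for n in('w13','w14'):
    i=cv2.imread('pics/'+n+'.png'); print(n,[int(t) for t in i[285,220:350:5,2]],proj(n,[.627,.3148,.114]))
```

```text
[0.62654202 0.31475348 0.07573985] [0.49356832 0.51318886 0.34073958] 0.044113417080001584 36.7167
w13 [12, 74, 70, 12, 14, 71, 84, 151, 150, 161, 159, 159, 158, 159, 163, 158, 104, 117, 121, 77, 23, 10, 64, 70, 72, 17] [[279.48530172 286.06358947]]
w14 [70, 12, 14, 12, 0, 66, 78, 151, 153, 164, 161, 161, 160, 162, 163, 159, 149, 119, 126, 77, 149, 9, 11, 12, 31, 67] [[282.56999146 305.82655653]]
```

Call:
step_arm(
  moves=[
    [[0,0,0],[0,0,0],50],
    [[0,0,0],[0,0,0],56],
    [[0,0,0],[0,0,0],62],
    [[0,0,0],[0,0,0],62],
    [[0,0,-20],[0,0,0],62],
    [[0,0,-50],[0,0,0],62],
    [[0,0,-85],[0,0,0],62],
    [[0,0,-120],[0,0,0],62],
  ],
)

```text
clock: 37.48
tcp_pos: [0.6258, 0.3144, 0.1966]
orientation: [-0.001, 0.707, 0.707, -0.0]
wrist_force: [1.4, 0.2, 0.4]
finger_gap: 0.062
grip_force: 0.0
```

Call:
step_arm(
  moves=[
    [[-20,0,0],[0,0,0],62],
    [[-50,0,0],[0,0,0],62],
    [[-80,0,0],[0,0,0],62],
    [[-80,0,0],[0,0,0],62],
    [[-80,0,0],[0,0,0],62],
    [[-80,0,0],[0,0,0],62],
  ],
)

```text
clock: 37.98
tcp_pos: [0.6266, 0.2346, 0.1961]
orientation: [-0.0, 0.707, 0.707, 0.001]
wrist_force: [-0.5, 0.2, -0.0]
finger_gap: 0.0619
grip_force: 0.0
```

Run:
```python
from h import *
b=snap('scene','s15').astype(int);snap('side','d15');b2=snap('scene','s16').astype(int)
s=st()[0];print(s['tcp_pos'],s['clock'],s['wrist_force'])
# expected head axis colours & silhouette of marker standing at slice
for f in('s15','d15'):
    im=cv2.imread('pics/'+f+'.png')
    for z in(.114,.097,.06): 
        p=proj(f,[.627,.3148,z])[0]; u,v=p.round().astype(int); print(f,z,(u,v),im[v,u-14:u+15:2,::-1].tolist())
# did bystanders/other things move: diff s0 vs s15 away from expected areas
a=cv2.imread('pics/s0.png')[...,::-1].astype(int);d=(np.abs(a-b).max(2)>40).astype(np.uint8)
n,l,t,c=cv2.connectedComponentsWithStats(cv2.morphologyEx(d,cv2.MORPH_OPEN,np.ones((2,2),np.uint8)))
print([(t[i].tolist()) for i in range(1,n) if t[i,4]>12]); print('motion',(np.abs(b-b2)[120:].max(2)>40).sum())
```

```text
[0.62646337 0.23562115 0.19574885] 38.1333 [ 0.19900961 -0.18326941  0.94292721]
s15 0.114 (np.int64(400), np.int64(127)) [[118, 104, 93], [129, 96, 60], [97, 68, 35], [90, 67, 36], [145, 111, 63], [143, 110, 61], [142, 108, 61], [144, 110, 61], [146, 112, 63], [141, 107, 60], [113, 84, 47], [85, 61, 31], [87, 61, 32], [88, 62, 33], [91, 64, 32]]
s15 0.097 (np.int64(399), np.int64(132)) [[138, 99, 51], [136, 97, 49], [138, 98, 49], [106, 77, 39], [80, 61, 34], [95, 72, 40], [108, 81, 45], [125, 94, 54], [117, 88, 49], [70, 52, 29], [70, 52, 29], [86, 60, 31], [89, 63, 32], [92, 65, 33], [91, 64, 32]]
s15 0.06 (np.int64(397), np.int64(144)) [[138, 98, 51], [140, 100, 52], [140, 100, 52], [139, 99, 51], [139, 99, 50], [124, 86, 43], [77, 44, 18], [67, 37, 16], [85, 58, 27], [119, 85, 43], [91, 64, 33], [90, 64, 32], [88, 63, 32], [89, 63, 33], [89, 62, 33]]
d15 0.114 (np.int64(191), np.int64(118)) [[150, 118, 73], [151, 119, 71], [151, 120, 76], [150, 116, 73], [150, 120, 77], [152, 123, 81], [154, 125, 84], [155, 127, 86], [153, 125, 82], [147, 122, 82], [140, 113, 71], [147, 117, 70]
[... 583 characters left out ...]
 75], [150, 118, 73]]
[[122, 0, 38, 10, 177], [168, 0, 45, 27, 825], [377, 0, 49, 28, 520], [364, 8, 52, 111, 2566], [392, 15, 5, 3, 13], [105, 26, 21, 14, 133], [142, 37, 13, 8, 69], [138, 41, 4, 5, 15], [132, 47, 4, 13, 32], [128, 49, 2, 9, 18], [421, 50, 7, 6, 26], [435, 54, 34, 66, 730], [394, 119, 43, 38, 763], [392, 127, 5, 14, 43], [288, 198, 7, 4, 22], [287, 199, 17, 14, 95], [282, 203, 6, 8, 31], [248, 214, 7, 5, 28], [243, 214, 26, 20, 292], [286, 227, 7, 5, 25], [281, 227, 24, 19, 222], [139, 233, 5, 5, 20], [127, 232, 34, 38, 411], [151, 244, 25, 19, 206], [152, 246, 6, 5, 27], [122, 250, 6, 5, 27], [182, 256, 14, 9, 80], [210, 262, 19, 20, 227], [191, 266, 18, 30, 323]]
motion 0
```

The marker stands upright on the slice and nothing moves between two pictures. The changed areas are only the sleeves, the marker, its shadow and the arm.

```bash
python3 -c "
from workcell import env
print(env.hand_in())"
```

```text
the job is handed in; nothing more can be done
None
```

Job handed in: all three sleeves (30, 36 and 42 mm, tried in that order) stopped on the pin's step and stand in the cardboard box, the tray stays empty, and the wooden marker stands still on the middle of the wood slice.

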